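Latch the bread box

ROBOT

A 6-joint arm with a two-finger parallel gripper is mounted at the origin on a cart in front of the work surface, level with it; the furniture and walls round the work are solid. World frame = base frame: x ahead of the robot, y to its left, z up, the work surface at z = 0. Lengths are in m, angles in rad, forces in N, time in s.
With the tool pointing down it reaches from about 0.4 to 0.925 m from the base axis. Payload 12.5 kg.
Tool frame: the origin (TCP) lies between the finger pads; the fingertips stand ahead of it and the grasp point (between the pads) lies 5 mm behind it (arm.tip_reach is the z of the fingertips in the tool frame, in m); z points along the fingers, x is the direction in which the jaws open and shut, and the axes are right-handed (so a half turn about z gives the same grasp; the last joint's range is limited). The gripper opens to 95 mm and grips with 3 to 60 N. Pads are 20 mm wide; open, the fingers measure 119 mm over their backs; the gripper's body (75 mm by 180 mm) begins 59 mm behind the grasp point.
Start: joints at [1.129, 0.491, 1.559, -0, 1.092, -0.106], TCP at [0.206, 0.59, 0.195] pointing down, gripper open.
Joint ranges: [-3.1, 3.1], [-0.84, 2.19], [0.05, 2.79], [-1.13, 4.28], [0.06, 2.93], [-2.69, 2.69]. Speed limits (rad/s): [2.22, 2.22, 2.79, 3.14, 3.14, 3.14].

INTERFACE

Orientations are given as a rotation vector (axis times angle).
In Python, from station import arm gives the robot as it stands.
- The arm moves only by the tool jog_arm, never from a script. Its argument "rows" is a list of rows, each a list of 7 numbers: the turn, a rotation vector about the world's x, y, z in rad, then the shift along the world's x, y, z in m, then the opening, from 0 (shut) to 1 (fully open). A call has 1 to 20 rows; each row shifts and turns the commanded pose from where the row before left it; what a row does not reach is not made up. A row lasts 1/12 s, in which the tool goes at most 41.7 mm and 7.16 degrees, less where a joint would pass 70% of its speed; a pose out of reach is approached as far as the arm can. A call is refused whole if a number of a shift passes 0.0417 or a number of a turn 0.125, either way. A call with a gripper value outside its range is refused whole. The fingers move at their own pace and stop on an object; "squeeze" is the grip in N (left out, the last holds). Time passes only in rows, so rows that do not move let the fingers close. It gives the time, the measured TCP pose, the force and the opening at its end, in the units of the state.
- arm.get_state(): the state, without advancing time (a new reading comes with each control period).
- arm.grab_frame(name): name is "side" or "top" or "wrist"; returns a dict with "img" (400x640x3 uint8, red, green, blue), "fx", "fy", "cx", "cy" (pixels), "origin" and "orientation" of the camera in the world; the wrist camera has in their place "tool_from_camera" (4x4, takes a point from camera to tool coordinates, whose origin is the TCP and whose axes are the tool frame's). Camera axes: x right, y up, looking along -z (the intrinsics and any distortion apply to the point x, -y, -z); pixel columns grow to the right and rows downward; lengths in m; the calibration is good to about 2 mm. A picture is of the moment at which its call begins: read the wrist's pose just before it. There is no depth.
- arm.job_done(): hands the job in, once; it reports no verdict.
The state is a dict: "t": time; "q": joint angles; "qd": joint speeds; "joint_torque": joint torques, N m; "position": TCP position; "orientation": TCP orientation; "ft_force": force on the tool from outside, world axes, zero at the start; "torque": the same for the moment, N m; "grip_width": opening from 0.0 (shut) to 1.0 (fully open).
Only numpy, scipy, OpenCV 4.12 (cv2) and the standard library are available. Lean on these libraries where they do the work, as an engineer would, in place of code of your own. Each camera call takes 0.05 s, during which the arm holds its last target.

TASK

Close and latch the wooden bread box: slide its lid gently home until it meets the rubber seal, swing the latch's wire loop forward over the steel keeper on the lid and draw it back under the keeper's lip, then press the lever down past centre until it lies fully flat and the loop clamps the lid. Don't force anything, and leave the things standing round the box where they are.

Things in the scene. Friction and masses are not known exactly. Their poses are not given: they have to be found in the camera images.
- bread_box: Light wood bread box, 250 x 130 x 90 mm high, fixed to the worktop. Origin: centre of the underside. x axis: along its length, from the latch end to the end where the lid opens (lid opens to +x, closes to -x); y across; z up. The top from x = -117 to -25 mm is fixed and carries the steel draw latch; the rest is the sliding lid. Both tops lie 90 mm above the worktop.
- lid (a joint): Lid slide, m: 0 where the lid nominally touches the rubber seal, positive is open (up to 0.07). The seal's thickness varies by 1 mm either way, so true contact must be felt. The seal gives 1 mm per 18 N or so; the lid drags with about 2.5 N and stays where left. Clamped by the latch it reads about -0.002. Over 30 N from the fingers on the lid counts as forcing.
- lid_push (a point): Point on the +x face of the lid's wooden push batten, 12 mm above the lid's top; the batten is 14 mm thick (x), 70 mm wide (y), 20 mm high. Push it towards the box's -x. Axes as bread_box.
- keeper_seat (a point): Centre of the loop's cross bar when hooked, 20 mm above the lid's top; moves with the lid, axes as bread_box. The steel keeper on the lid is an upside-down L, 16 mm wide (y): a post whose +x face is 2.5 mm to -x of this point, and a lip whose underside is 4.5 mm and top 8 mm above this point, reaching 5.5 mm to +x of it. The opening under the lip faces +x.
- lever (a joint): Latch lever hinge, rad, about the box's y axis through lever_pivot: 0 is closed, flat, handle pointing to the box's -x; grows as the handle swings up (pi/2 upright) to 1.75, fully open, leaning to +x. Handle 60 mm long, 22 mm wide. Stiff (0.05 N m): stays where left. Pulling the loop to +x swings the lever open, pushing it to -x swings it back.
- lever_pivot (a point): Axis of the lever, 20 mm above the box's top, at the box's y = 0; axes as bread_box. The loop only passes the keeper's lip with the lever open beyond about 1.4. Hooked, with the lid home, closing is slack at first, loads up below 0.7 rad, is hardest near 0.5 (3 to 8 N at lever_press) and passes centre at 0.14. Over 35 N from the fingers on lever or loop is forcing.
- lever_press (a point): Point on the handle's outer face (on top when closed), 45 mm from lever_pivot along the handle and 6 mm outward of the axis. Its frame turns with the lever: own z is the outward normal of the face, own -x runs to the handle's end.
- bail (a joint): Hinge of the wire loop on the lever, rad. The loop's elevation above the box's +x direction is this value minus the lever's value (0: level, pointing to +x; pi/2: straight up). Lightly stiff (0.02 N m): the loop stays where it is left.
- bail_pin (a point): Axis of the loop's hinge on the lever, at the box's y = 0; it circles lever_pivot at 18 mm: at lever value t it stands, seen from lever_pivot, at elevation 188 degrees - t above the box's +x direction.
- bail_bar (a point): Centre of the loop's cross bar (round steel, 5 mm thick, 36 mm long across y), 70 mm from bail_pin. The loop's side wires are 36 mm apart and straddle lever and keeper.
- bail_tongue (a point): Grip point on the loop's steel tongue, a flat tab 10 mm wide (y), 4 mm thick, 26 mm long, that continues the loop outward beyond the cross bar; this point is 16 mm beyond the bar, 86 mm from bail_pin. Pinch it across y. Own x points outward along the loop.
- jar_small: Small lidded glass jar, 56 x 56 x 65 mm, bystander; origin at the underside. Not to be moved more than 30 mm.
- mill_2: Small shaker, 44 x 44 x 90 mm, bystander; origin at the underside. Not to be moved more than 30 mm.
- garlic_1: Garlic bulb, 48 x 50 x 51 mm, bystander; origin at the underside. Not to be moved more than 30 mm.
- pot_1: Low round pot with lid, 63 x 63 x 34 mm, bystander; origin at the underside. Not to be moved more than 30 mm.

How it is judged:
By the outcome, as a careful person would: the job done as asked, in the order asked, and still so for the second after the job is handed in, with the robot touching nothing.
It also fails if it takes over 72 s, if anything falls off the work surface, if the arm or the gripper's body presses on something with over 40 N, if the wrist force passes 120 N, or if a joint passes its speed limit or range.

## Working session

There is one attempt and no reset: what is moved stays moved. The work goes in short steps, Python scripts to look and compute and a tool call to move; the robot and the scene stay as the last step left them, time stands still between calls to the robot, and variables do not carry over. Pictures are saved under pics/ and viewed, and the job is handed in when it is done.

Besides the shell and the picture viewer there is one more tool, called as name([rows], argument=value, ...), one row to a line, values as JSON. jog_arm: Moves the arm, as the interface text tells. Its arguments: {"type":"object","properties":{"rows":{"type":"array"},"squeeze":{"type":"number"}},"required":["rows"]}

```bash
ls; mkdir -p pics; cat > h.py <<'E'
import numpy as np, cv2
from station import arm
from scipy.spatial.transform import Rotation as R
def snap(name,fn):
    s=arm.get_state(); f=arm.grab_frame(name)
    cv2.imwrite('pics/'+fn,cv2.cvtColor(f['img'],cv2.COLOR_RGB2BGR)); return s,f
E
python3 - <<'E'
from h import *
import pickle
s=arm.get_state(); print({k:np.round(v,3) for k,v in s.items()}, arm.tip_reach)
d={}
for n in ['side','top','wrist']:
    st,f=snap(n,n+'0.png'); d[n]=(st,f)
    print(n,{k:(np.round(v,4).tolist() if k!='img' else v.shape) for k,v in f.items()})
pickle.dump(d,open('f0.pkl','wb'))
E
```

```text
pics
{'t': np.float64(0.0), 'q': array([ 1.129,  0.492,  1.559, -0.   ,  1.092, -0.106]), 'qd': array([-0.   ,  0.   ,  0.   , -0.001,  0.002, -0.   ]), 'joint_torque': array([-1.0000e-03, -6.1264e+01, -2.5818e+01,  6.9000e-02,  4.8000e-02,
       -0.0000e+00]), 'position': array([0.206, 0.59 , 0.195]), 'orientation': array([ 2.561e+00,  1.819e+00, -2.000e-03]), 'ft_force': array([-0.07 , -0.716,  0.077]), 'torque': array([-0.022, -0.036,  0.01 ]), 'grip_width': np.float64(0.998)} 0.014
side {'img': (400, 640, 3), 'fx': 391.5139, 'fy': 391.5139, 'cx': 320.1202, 'cy': 195.991, 'origin': [0.2242, 0.4519, 0.417], 'orientation': [0.3033, -1.56, -2.3165]}
top {'img': (400, 640, 3), 'fx': 439.2805, 'fy': 439.2805, 'cx': 322.4106, 'cy': 197.0286, 'origin': [0.3292, -0.2707, 0.9334], 'orientation': [0.1572, -0.1691, -1.6632]}
wrist {'img': (400, 640, 3), 'fx': 303.0991, 'fy': 303.0991, 'cx': 317.3103, 'cy': 197.8101, 'tool_from_camera': [[1.0, 0.0002, 0.0006, 0.0001], [0.0004, -0.9586, -0.2848, -0.0822], [0.0005, 0.2848, -0.9586, -0.1886], [0.0, 0.0, 0.0, 1.0]]}
```

View pics/side0.png

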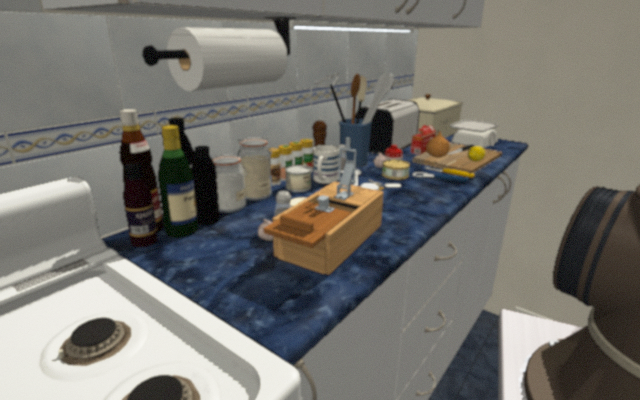

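View pics/top0.png

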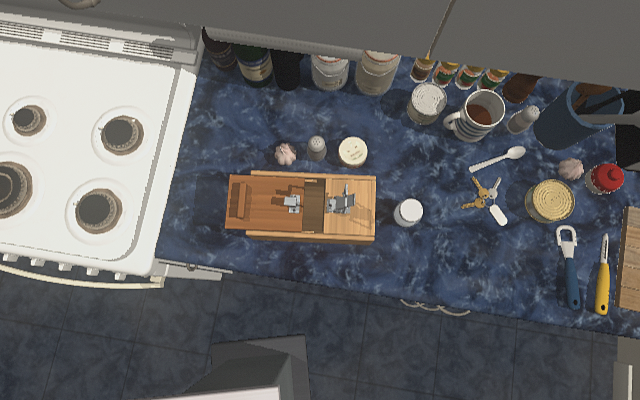

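View pics/wrist0.png

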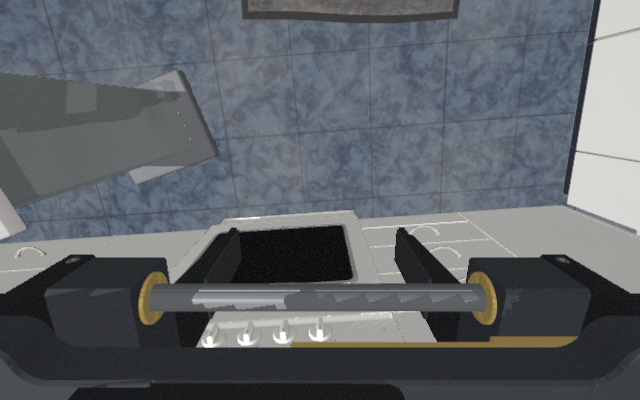

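```bash
python3 - <<'E'
import cv2
im=cv2.imread('pics/top0.png'); c=im[160:250,215:385]; cv2.imwrite('pics/topc.png',cv2.resize(c,None,fx=4.7,fy=4.7,interpolation=cv2.INTER_CUBIC))
im=cv2.imread('pics/side0.png'); c=im[130:275,250:400]; cv2.imwrite('pics/sidec.png',cv2.resize(c,None,fx=4,fy=4,interpolation=cv2.INTER_CUBIC))
E
```

```text
(no output)
```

View pics/topc.png

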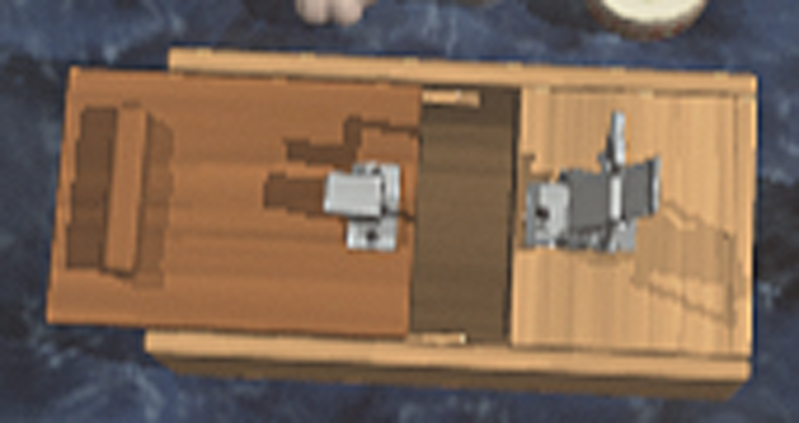

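View pics/sidec.png

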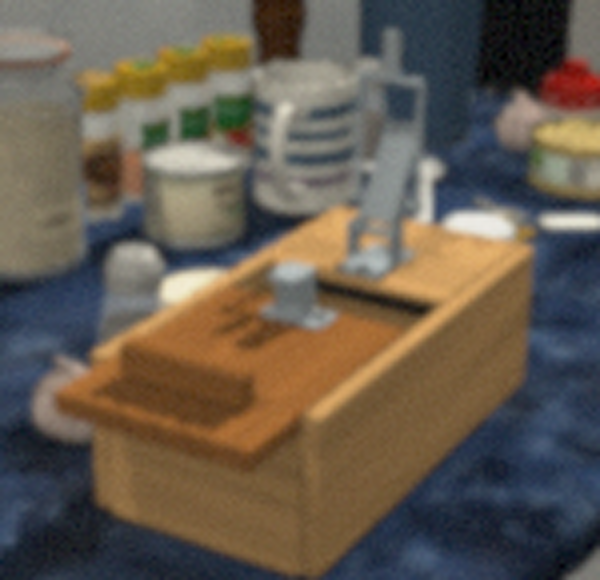

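```bash
cat >> h.py <<'E'
def ray(f,uv,T=None):
    d=np.array([(uv[0]-f['cx'])/f['fx'],-(uv[1]-f['cy'])/f['fy'],-1.0])
    if 'origin' in f: Rm=R.from_rotvec(f['orientation']).as_matrix(); o=np.array(f['origin'])
    else:
        Rm=T[:3,:3]; o=T[:3,3]
    return o,Rm@d
def plane(f,uv,z,T=None):
    o,d=ray(f,uv,T); return o+d*(z-o[2])/d[2]
def proj(f,P,T=None):
    P=np.atleast_2d(P)
    if 'origin' in f: Rm=R.from_rotvec(f['orientation']).as_matrix(); o=np.array(f['origin'])
    else: Rm=T[:3,:3]; o=T[:3,3]
    c=(P-o)@Rm
    return np.c_[f['cx']+f['fx']*c[:,0]/-c[:,2], f['cy']-f['fy']*c[:,1]/-c[:,2]]
def wristT(s,f):
    T=np.eye(4);T[:3,:3]=R.from_rotvec(s['orientation']).as_matrix();T[:3,3]=s['position']
    return T@np.array(f['tool_from_camera'])
E
python3 - <<'E'
from h import *
import pickle
d=pickle.load(open('f0.pkl','rb')); f=d['top'][1]; fs=d['side'][1]
for uv in [(170,48),(757,73),(750,378),(147,350),(735,395),(250,420)]:
    p=(215+uv[0]/4.7,160+uv[1]/4.7); print(uv,plane(f,p,0.09).round(4),plane(f,p,0.0).round(4))
for uv in [(535,245),(305,410),(300,575),(97,505),(530,385)]:
    p=(250+uv[0]/4,130+uv[1]/4); print(uv,plane(fs,p,0.09).round(4),plane(fs,p,0.0).round(4))
E
```

```text
(170, 48) [ 0.5721 -0.1502  0.09  ] [ 0.598  -0.1373  0.    ]
(757, 73) [ 0.5367 -0.3957  0.09  ] [ 0.5588 -0.4091  0.    ]
(750, 378) [ 0.4093 -0.377   0.09  ] [ 0.4178 -0.3884  0.    ]
(147, 350) [ 0.4451 -0.1324  0.09  ] [ 0.4575 -0.1176  0.    ]
(735, 395) [ 0.403  -0.3701  0.09  ] [ 0.4109 -0.3807  0.    ]
(250, 420) [ 0.4124 -0.1723  0.09  ] [ 0.4213 -0.1618  0.    ]
(535, 245) [ 0.409  -0.3745  0.09  ] [ 0.4599 -0.602   0.    ]
(305, 410) [ 0.4539 -0.1329  0.09  ] [ 0.5171 -0.2939 -0.    ]
(300, 575) [ 0.4063 -0.0093  0.09  ] [ 0.4564 -0.1363  0.    ]
(97, 505) [ 0.4997 -0.0234  0.09  ] [ 0.5756 -0.1542  0.    ]
(530, 385) [ 0.367  -0.1982  0.09  ] [ 0.4063 -0.3772  0.    ]
```

jog_arm([
  [0,0,-0.055,0.0226,-0.03,0.0104,1],
  [0,0,-0.055,0.0226,-0.03,0.0104,1],
  [0,0,-0.055,0.0226,-0.03,0.0104,1],
  [0,0,-0.055,0.0226,-0.03,0.0104,1],
  [0,0,-0.055,0.0226,-0.03,0.0104,1],
  [0,0,-0.055,0.0226,-0.03,0.0104,1],
  [0,0,-0.055,0.0226,-0.03,0.0104,1],
  [0,0,-0.055,0.0226,-0.03,0.0104,1],
  [0,0,-0.055,0.0226,-0.03,0.0104,1],
  [0,0,-0.055,0.0226,-0.03,0.0104,1],
  [0,0,-0.055,0.0226,-0.03,0.0104,1],
  [0,0,-0.055,0.0226,-0.03,0.0104,1],
  [0,0,-0.055,0.0226,-0.03,0.0104,1],
])

```text
t: 1.23
position: [0.5004, 0.1984, 0.3311]
orientation: [-3.037, -0.803, -0.0]
ft_force: [1.3, 0.0, -0.0]
grip_width: 1.0
```

jog_arm([
  [0,0,-0.055,-0.0007,-0.0386,0,1],
  [0,0,-0.055,-0.0007,-0.0386,0,1],
  [0,0,-0.055,-0.0007,-0.0386,0,1],
  [0,0,-0.055,-0.0007,-0.0386,0,1],
  [0,0,-0.055,-0.0007,-0.0386,0,1],
  [0,0,-0.055,-0.0007,-0.0386,0,1],
  [0,0,-0.055,-0.0007,-0.0386,0,1],
  [0,0,-0.055,-0.0007,-0.0386,0,1],
  [0,0,-0.055,-0.0007,-0.0386,0,1],
  [0,0,-0.055,-0.0007,-0.0386,0,1],
  [0,0,-0.06,-0.0007,-0.0386,0,1],
  [0,0,-0.06,-0.0007,-0.0386,0,1],
  [0,0,0,0,0,0,1],
])

```text
t: 2.32
position: [0.4908, -0.2685, 0.3296]
orientation: [3.131, -0.247, -0.001]
ft_force: [1.4, -0.5, -0.5]
grip_width: 1.002
```

```bash
python3 - <<'E'
from h import *
import pickle
s=arm.get_state(); print(s['t'],s['position'],s['orientation'],R.from_rotvec(s['orientation']).as_matrix().round(3),s['ft_force'])
d={}
for n in ['side','wrist']:
    d[n]=snap(n,n+'1.png')
pickle.dump(d,open('f1.pkl','wb'))
E
```

```text
2.3167 [ 0.49077732 -0.2685351   0.3295788 ] [ 3.13107233e+00 -2.47428528e-01 -1.46222123e-03] [[ 0.988 -0.157 -0.001]
 [-0.157 -0.988 -0.001]
 [-0.001  0.001 -1.   ]] [ 1.40831864 -0.48083675 -0.5431403 ]
```

View pics/wrist1.png

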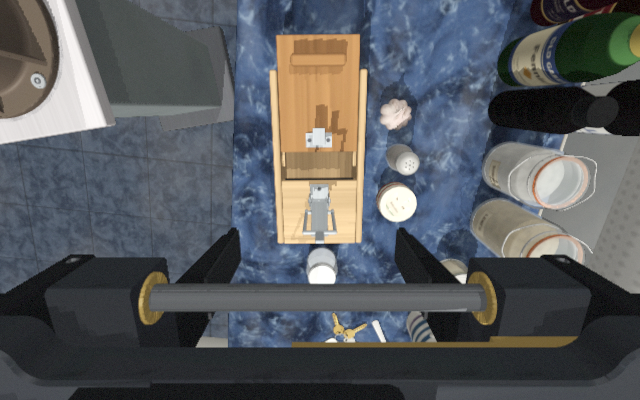

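View pics/side1.png

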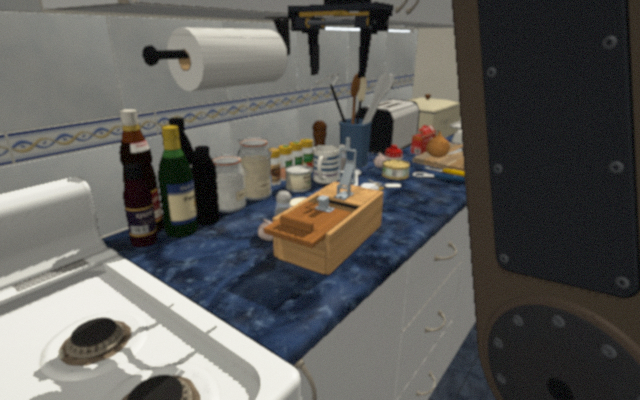

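```bash
python3 - <<'E'
import cv2
im=cv2.imread('pics/wrist1.png'); c=im[25:255,260:380]; cv2.imwrite('pics/w1c.png',cv2.resize(c[:120],None,fx=5,fy=5,interpolation=cv2.INTER_CUBIC)); cv2.imwrite('pics/w1d.png',cv2.resize(c[115:],None,fx=5,fy=5,interpolation=cv2.INTER_CUBIC))
im=cv2.imread('pics/side1.png'); c=im[130:250,290:390]; cv2.imwrite('pics/s1c.png',cv2.resize(c,None,fx=5,fy=5,interpolation=cv2.INTER_CUBIC))
E
```

```text
(no output)
```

View pics/w1c.png

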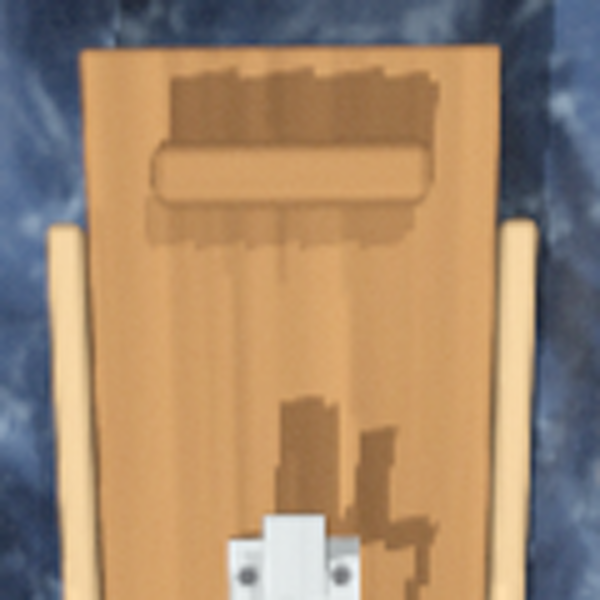

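View pics/w1d.png

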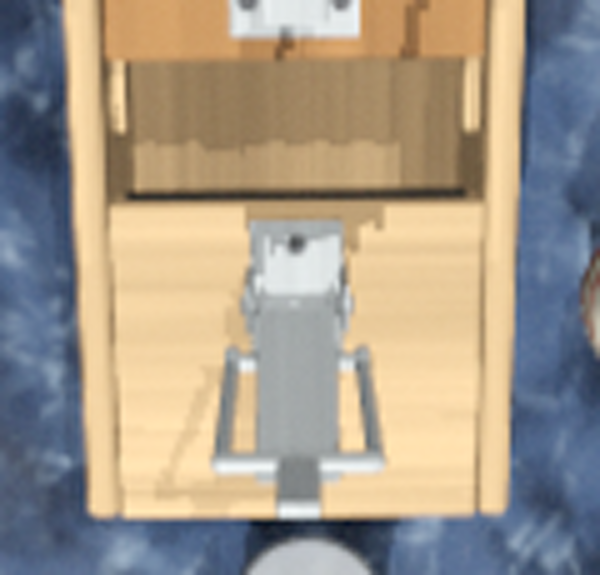

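View pics/s1c.png

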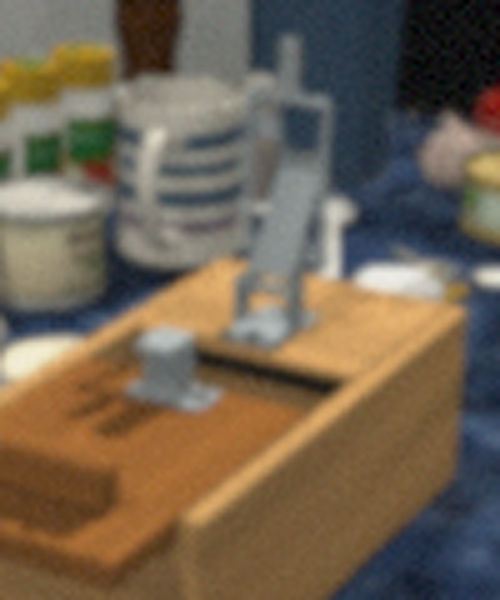

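```bash
cat > fit.py <<'E'
from h import *
import pickle
from scipy.optimize import least_squares
d=pickle.load(open('f1.pkl','rb')); d0=pickle.load(open('f0.pkl','rb'))
sw,fw=d['wrist']; Tw=wristT(sw,fw); fs=d['side'][1]; ft=d0['top'][1]
W=lambda x,y:(260+x/5,25+y/5); V=lambda x,y:(260+x/5,140+y/5); S=lambda x,y:(290+x/5,130+y/5); S0=lambda x,y:(250+x/4,130+y/4); T=lambda x,y:(215+x/4.7,160+y/4.7)
def pts(p):
    x,y,yaw,bx,kx,px,t,e=p
    L=lambda a,b,c:np.array([x+a*np.cos(yaw)-b*np.sin(yaw),y+a*np.sin(yaw)+b*np.cos(yaw),c])
    th=np.radians(188)-t; pin=np.array([px+.018*np.cos(th),.11+.018*np.sin(th)])
    lo=lambda r:pin+r*np.array([np.cos(e),np.sin(e)])
    b=lo(.070); tt=lo(.099); h=np.array([px-.06*np.cos(t),.11+.06*np.sin(t)])
    out=[]
    for (f,uv,P,w) in [
     ('w',W(49,226),L(.125,.065,.09),1),('w',W(538,220),L(.125,-.065,.09),1),('w',V(90,517),L(-.125,.065,.09),1),('w',V(508,515),L(-.125,-.065,.09),1),
     ('w',W(155,145),L(bx,.035,.11),1),('w',W(430,145),L(bx,-.035,.11),1),('w',W(155,200),L(bx-.014,.035,.11),1),('w',W(430,200),L(bx-.014,-.035,.11),1),
     ('w',W(265,515),L(kx+.0055,.008,.118),1),('w',W(325,515),L(kx+.0055,-.008,.118),1),
     ('w',V(213,466),L(b[0],.0185,b[1]),1),('w',V(385,464),L(b[0],-.0185,b[1]),1),('w',V(299,515),L(tt[0],0,tt[1]),.7),
     ('w',V(299,357),L(pin[0],0,pin[1]),.7),('w',V(299,300),L(px,0,.11),.5),('w',V(299,478),L(h[0],0,h[1]),.5),
     ('s',S(332,100),L(b[0],.018,b[1]),1),('s',S(290,38),L(tt[0],0,tt[1]),1),('s',S(305,160),L(h[0],0,h[1]),.5),
     ('s',S0(535,245),L(-.125,.065,.09),1),('s',S0(305,410),L(.125,.065,.09),1),('s',S0(300,575),L(.125,.065,0),1),('s',S0(97,505),L(.125,-.065,0),1),
     ('t',T(170,48),L(.125,-.065,.09),1),('t',T(757,73),L(-.125,-.065,.09),1),('t',T(750,378),L(-.125,.065,.09),1),('t',T(147,350),L(.125,.065,.09),1),
     ('t',T(615,112),L(tt[0],0,tt[1]),1)]:
        q={'w':lambda:proj(fw,P,Tw),'s':lambda:proj(fs,P),'t':lambda:proj(ft,P)}[f]()[0]
        out+=list(w*(q-np.array(uv)))
    return np.array(out)
r=least_squares(pts,[.491,-.264,1.426,.1,.03,-.06,1,1.6],loss='soft_l1')
print(r.x.round(4)); print(pts(r.x).reshape(-1,2).round(1).tolist())
E
python3 fit.py
```

```text
[ 0.4921 -0.2626  1.4225  0.1415  0.0469 -0.048   1.0101  1.5911]
[[-0.7, -0.0], [0.8, 0.5], [-0.5, 1.3], [0.1, 1.2], [-0.7, -0.4], [1.2, -0.8], [-0.4, 0.9], [0.9, 0.5], [-0.1, 0.0], [0.3, -0.0], [1.3, -0.5], [-1.1, -0.3], [0.2, 0.6], [-0.2, 0.1], [-0.2, 0.3], [-0.0, 0.3], [-1.6, 0.4], [-0.1, -1.8], [-0.1, -0.2], [0.1, -0.3], [3.2, 1.6], [3.6, 3.1], [-1.0, 1.4], [-0.9, -1.3], [-0.0, -0.6], [-0.2, -0.0], [-1.6, -0.5], [0.3, 7.0]]
```

jog_arm([
  [0,0,0.009,0.0053,0.0352,-0.0125,0],
  [0,0,0,0.0053,0.0352,-0.0125,0],
  [0,0,0,0.0053,0.0352,-0.0125,0],
  [0,0,0,0.0053,0.0352,-0.0125,0],
  [0,0,0,0.0053,0.0352,-0.0125,0],
  [0,0,0,0,0,-0.031,0],
  [0,0,0,0,0,-0.031,0],
  [0,0,0,0,0,-0.031,0],
  [0,0,0,0,0,-0.031,0],
  [0,0,0,0,0,-0.031,0],
  [0,0,0,0,0,0,0],
  [0,0,0,0,0,0,0],
])

```text
t: 3.42
position: [0.5173, -0.086, 0.1129]
orientation: [-3.133, 0.219, 0.004]
ft_force: [1.1, 0.7, 0.3]
grip_width: 0.215
```

```bash
python3 - <<'E'
from h import *
s=arm.get_state(); print(s['t'],s['position'].round(4),R.from_rotvec(s['orientation']).as_matrix().round(3),s['ft_force'].round(2),s['grip_width'])
snap('wrist','wrist2.png');snap('side','side2.png')
E
```

```text
3.4167 [ 0.5173 -0.086   0.1129] [[ 0.99  -0.139 -0.002]
 [-0.139 -0.99   0.001]
 [-0.002 -0.    -1.   ]] [1.08 0.73 0.3 ] 0.21457693778277112
```

View pics/side2.png

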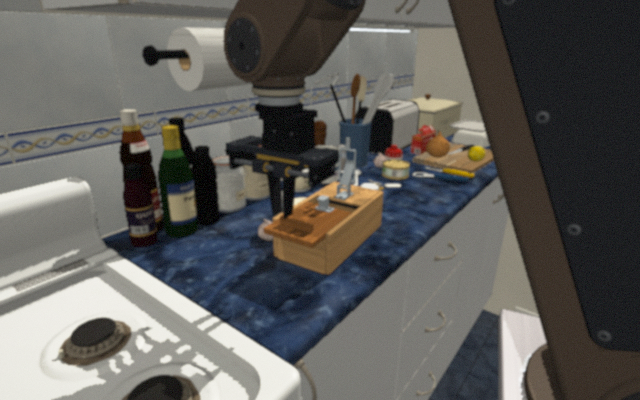

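View pics/wrist2.png

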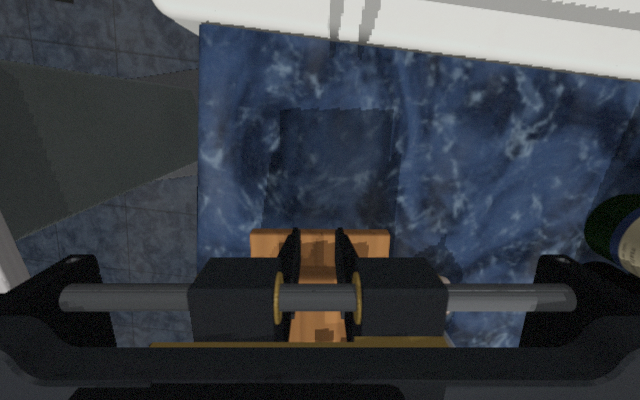

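jog_arm([
  [0,0,0,-0.0006,-0.004,0,0],
  [0,0,0,-0.0006,-0.004,0,0],
  [0,0,0,-0.0006,-0.004,0,0],
  [0,0,0,-0.0006,-0.004,0,0],
  [0,0,0,-0.0006,-0.004,0,0],
  [0,0,0,-0.0006,-0.004,0,0],
  [0,0,0,-0.0006,-0.004,0,0],
  [0,0,0,-0.0006,-0.004,0,0],
  [0,0,0,-0.0006,-0.004,0,0],
  [0,0,0,-0.0006,-0.004,0,0],
  [0,0,0,-0.0006,-0.004,0,0],
  [0,0,0,-0.0006,-0.004,0,0],
  [0,0,0,0,0,0,0],
])

```text
t: 4.6
position: [0.5106, -0.1357, 0.113]
orientation: [3.134, -0.222, 0.0]
ft_force: [-0.1, 0.2, -0.4]
grip_width: 0.008
```

```bash
cat > st.py <<'E'
from h import *
s=arm.get_state(); p=s['position']-np.array([.4921,-.2626,0]); u=np.array([.1477,.989,0]);v=np.array([-.989,.1477,0])
print('t',round(s['t'],2),'box a,b,z',(p@u).round(4),(p@v).round(4),p[2].round(4),'F a,b,z',(s['ft_force']@u).round(2),(s['ft_force']@v).round(2),s['ft_force'][2].round(2),'tau',s['torque'].round(2),'g',round(float(s['grip_width']),3))
z=R.from_rotvec(s['orientation']).as_matrix(); print('toolz in box',(z[:,2]@u).round(3),(z[:,2]@v).round(3),z[2,2].round(3),'toolx·v',(z[:,0]@v).round(3))
E
python3 st.py; python3 - <<'E'
from h import *
snap('wrist','wrist3.png')
E
```

```text
t 4.6 box a,b,z 0.1282 0.0005 0.113 F a,b,z 0.18 0.11 -0.36 tau [-0.07  0.06 -0.03] g 0.008
toolz in box -0.0 -0.0 -1.0 toolx·v -1.0
```

View pics/wrist3.png

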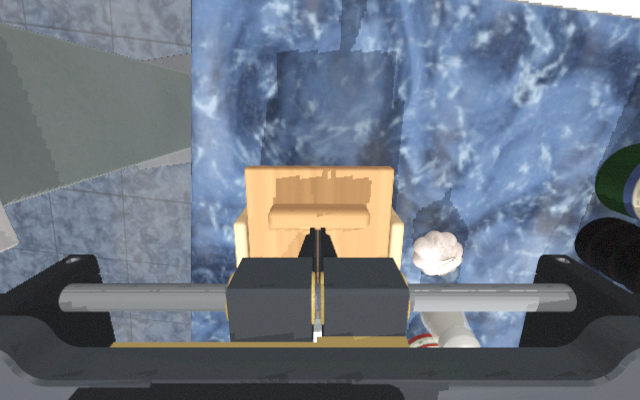

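```bash
python3 - <<'E'
from h import *
s=arm.get_state(); f=arm.grab_frame('wrist'); T=wristT(s,f)
M=np.linalg.inv(np.array(f['tool_from_camera']))
for p in [(0,0,.014),(0,-.01,.014),(0,.01,.014),(0,0,0)]:
    c=M@np.array([*p,1]); print(p,f['cx']-f['fx']*c[0]/c[2],f['cy']+f['fy']*c[1]/c[2])
u=np.array([.1477,.989]);v=np.array([-.989,.1477])
for uv in [(268,205),(370,205),(268,226),(370,226),(245,168),(392,168)]:
    for z in (.11,.09):
        P=plane(f,uv,z,T)[:2]-[.4921,-.2626]; print(uv,z,(P@u).round(4),(P@v).round(4))
E
```

```text
(0, 0, 0.014) 319.5999871218355 225.46527814605957
(0, -0.01, 0.014) 319.6249409205605 212.280007870217
(0, 0.01, 0.014) 319.5756797241686 238.30899831360733
(0, 0, 0) 319.75637275724756 233.2210734022144
(268, 205) 0.11 0.1472 0.035
(268, 205) 0.09 0.1408 0.0384
(370, 205) 0.11 0.1477 -0.0327
(370, 205) 0.09 0.1412 -0.0364
(268, 226) 0.11 0.1323 0.0356
(268, 226) 0.09 0.1242 0.039
(370, 226) 0.11 0.1327 -0.0336
(370, 226) 0.09 0.1247 -0.0374
(245, 168) 0.11 0.1721 0.0487
(245, 168) 0.09 0.1682 0.0536
(392, 168) 0.11 0.1727 -0.0454
(392, 168) 0.09 0.1688 -0.0505
```

```bash
python3 - <<'E'
from h import *
s,f=snap('side','side3.png'); im=cv2.imread('pics/side3.png'); cv2.imwrite('pics/s3c.png',cv2.resize(im[130:280,220:400],None,fx=4,fy=4,interpolation=cv2.INTER_CUBIC))
s,f=snap('top','top3.png')
im=cv2.imread('pics/top3.png');cv2.imwrite('pics/t3c.png',cv2.resize(im[120:260,200:400],None,fx=4,fy=4,interpolation=cv2.INTER_CUBIC))
E
```

```text
(no output)
```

View pics/s3c.png

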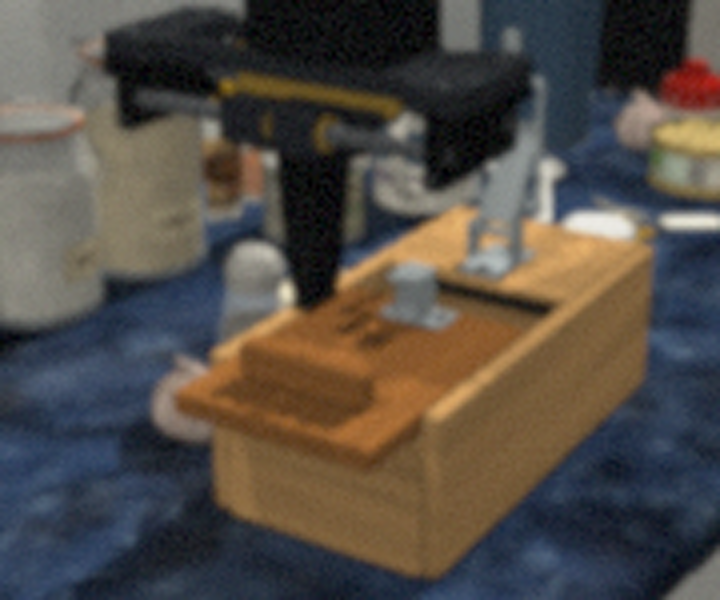

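View pics/t3c.png

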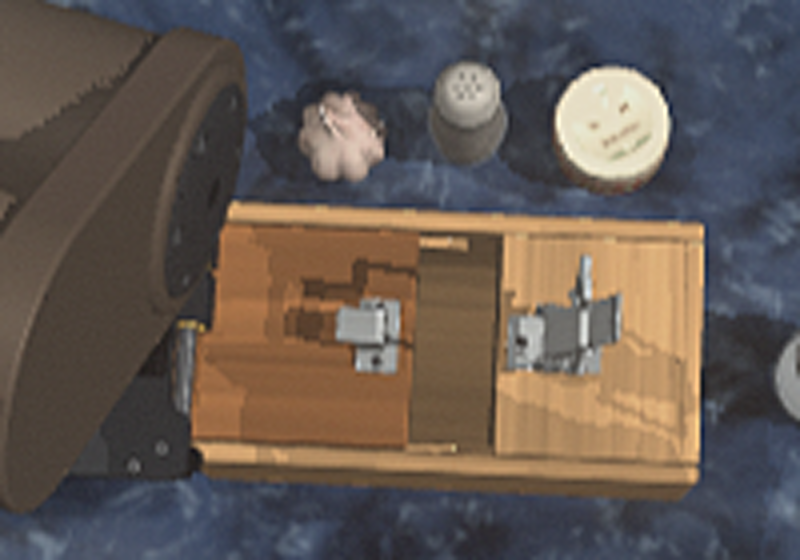

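```bash
python3 - <<'E'
from h import *
f=arm.grab_frame('side'); s=arm.get_state(); M=R.from_rotvec(s['orientation']).as_matrix()
for p in [(0,0,.014),(0,-.01,.014),(0,.01,.014),(.01,-.01,.014),(-.01,-.01,.014),(0,0,-.064)]:
    q=proj(f,s['position']+M@np.array(p))[0]; print(p,q.round(1),((q-[220,130])*4).round(0))
u=np.array([.1477,.989]);v=np.array([-.989,.1477])
def L(a,b,c): return np.array([*(np.array([.4921,-.2626])+a*u+b*v),c])
for n,a in (('batten',(.1415,.1275)),):
  for aa in a:
    for b in (.035,-.035):
      for z in (.09,.11):
        q=proj(f,L(aa,b,z))[0]; print(aa,b,z,((q-[220,130])*4).round(0))
q=proj(f,L(.1675,.0525,.09))[0]; print(((q-[220,130])*4).round(0))
q=proj(f,L(.1675,-.0525,.09))[0]; print(((q-[220,130])*4).round(0))
E
python3 - <<'E'
import cv2
im=cv2.imread('pics/side3.png'); cv2.imwrite('pics/s3d.png',cv2.resize(im[180:255,255:345],None,fx=8,fy=8,interpolation=cv2.INTER_CUBIC))
E
```

```text
(0, 0, 0.014) [298.2 222. ] [313. 368.]
(0, -0.01, 0.014) [295.2 224. ] [301. 376.]
(0, 0.01, 0.014) [301.2 220. ] [325. 360.]
(0.01, -0.01, 0.014) [290.7 222.8] [283. 371.]
(-0.01, -0.01, 0.014) [299.7 225.3] [319. 381.]
(0, 0, -0.064) [297.6 182.3] [311. 209.]
0.1415 0.035 0.09 [361. 415.]
0.1415 0.035 0.11 [361. 374.]
0.1415 -0.035 0.09 [235. 378.]
0.1415 -0.035 0.11 [234. 339.]
0.1275 0.035 0.09 [378. 402.]
0.1275 0.035 0.11 [378. 363.]
0.1275 -0.035 0.09 [253. 366.]
0.1275 -0.035 0.11 [252. 328.]
[363. 449.]
[171. 390.]
```

View pics/s3d.png

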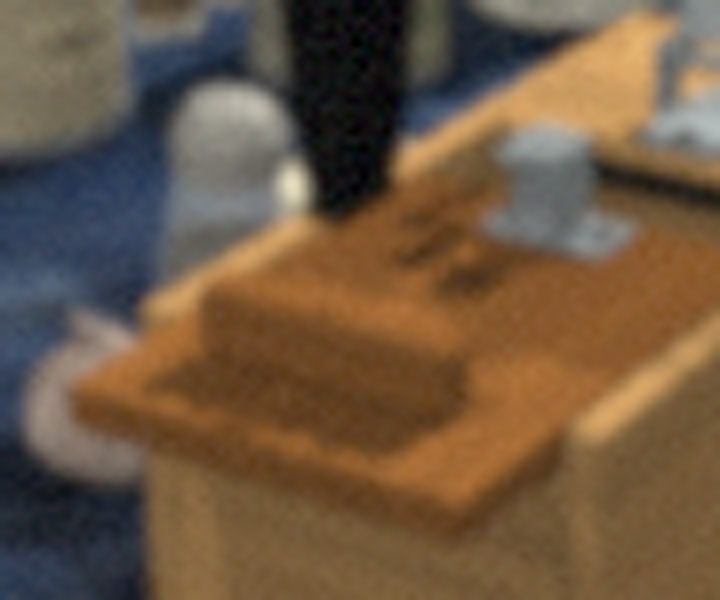

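```bash
python3 - <<'E'
import cv2
im=cv2.imread('pics/side2.png'); a=cv2.resize(im[160:255,245:345],None,fx=6,fy=6,interpolation=cv2.INTER_CUBIC); cv2.imwrite('pics/s2d.png',a)
im=cv2.imread('pics/wrist3.png'); a=cv2.resize(im[150:300,230:410],None,fx=4,fy=4,interpolation=cv2.INTER_CUBIC); cv2.imwrite('pics/w3d.png',a)
im=cv2.imread('pics/wrist2.png'); a=cv2.resize(im[200:350,230:410],None,fx=4,fy=4,interpolation=cv2.INTER_CUBIC); cv2.imwrite('pics/w2d.png',a)
E
```

```text
(no output)
```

View pics/s2d.png

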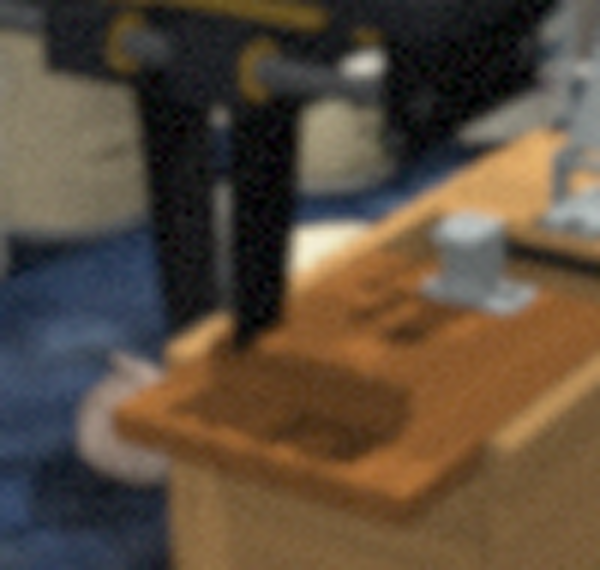

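View pics/w3d.png

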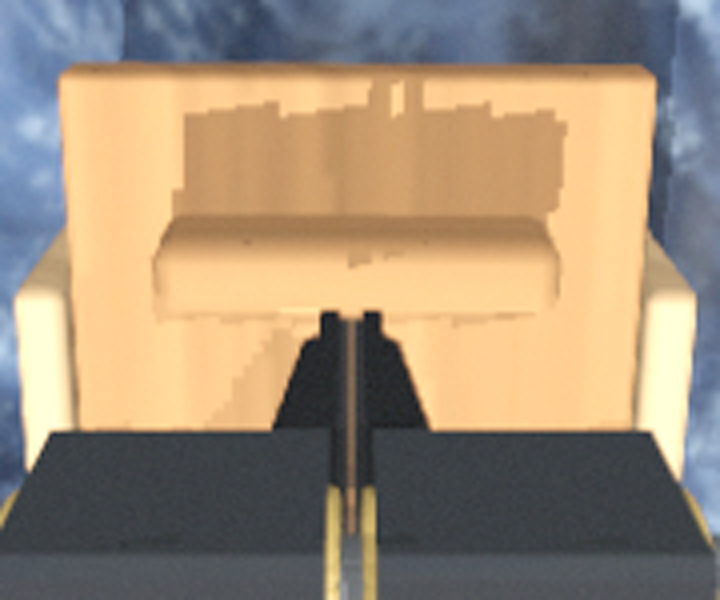

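View pics/w2d.png

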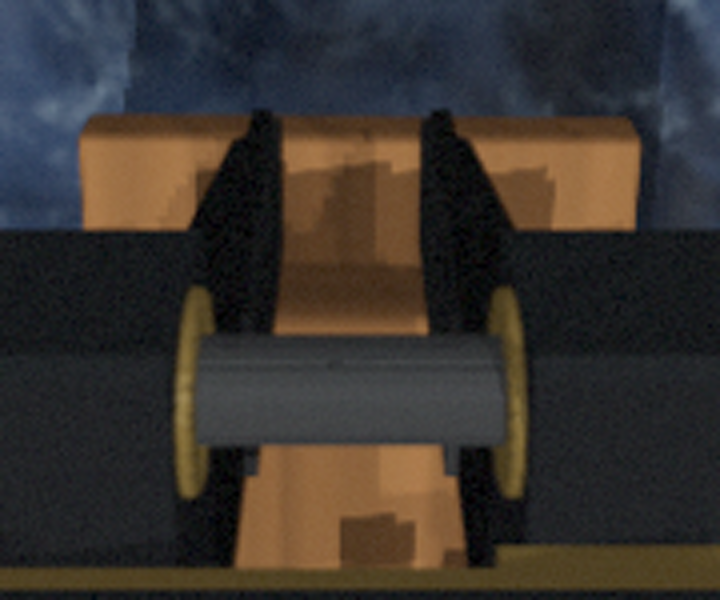

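```bash
python3 - <<'E'
from h import *
import pickle
d=pickle.load(open('f1.pkl','rb')); s=d['wrist'][0]; f=d['side'][1]; fw=d['wrist'][1]
M=R.from_rotvec(s['orientation']).as_matrix()
Mi=np.linalg.inv(np.array(fw['tool_from_camera']))
for x in (.0475,.0595,-.0475,-.0595):
  for z in (.014,-.015):
   for y in (-.01,0,.01):
    c=Mi@np.array([x,y,z,1])
    print(x,y,z,'side',proj(f,s['position']+M@np.array([x,y,z]))[0].round(1),'wrist',(fw['cx']-fw['fx']*c[0]/c[2]).round(1),(fw['cy']+fw['fy']*c[1]/c[2]).round(1))
im=cv2.imread('pics/side1.png'); cv2.imwrite('pics/s1t.png',cv2.resize(im[0:100,270:410],None,fx=5,fy=5,interpolation=cv2.INTER_CUBIC))
im=cv2.imread('pics/wrist1.png'); cv2.imwrite('pics/w1t.png',cv2.resize(im[220:300,150:480],None,fx=2.4,fy=2.4,interpolation=cv2.INTER_CUBIC))
E
```

```text
0.0475 -0.01 0.014 side [312.1  92.6] wrist 386.8 212.2
0.0475 0 0.014 side [314.8  92.1] wrist 385.9 225.4
0.0475 0.01 0.014 side [317.5  91.5] wrist 385.0 238.3
0.0475 -0.01 -0.015 side [312.1  77.1] wrist 397.2 227.8
0.0475 0 -0.015 side [314.9  76.7] wrist 396.0 242.7
0.0475 0.01 -0.015 side [317.6  76.3] wrist 394.8 257.1
0.0595 -0.01 0.014 side [306.9  92.2] wrist 403.8 212.2
0.0595 0 0.014 side [309.7  91.6] wrist 402.6 225.4
0.0595 0.01 0.014 side [312.4  91.1] wrist 401.5 238.2
0.0595 -0.01 -0.015 side [306.9  76.8] wrist 416.7 227.8
0.0595 0 -0.015 side [309.7  76.4] wrist 415.2 242.7
0.0595 0.01 -0.015 side [312.4  76. ] wrist 413.7 257.1
-0.0475 -0.01 0.014 side [355.9  96.5] wrist 252.5 212.3
-0.0475 0 0.014 side [358.3  95.9] wrist 253.3 225.5
-0.0475 0.01 0.014 side [360.7  95.3] wrist 254.2 238.3
-0.0475 -0.01 -0.015 side [356.5  80.1] wrist 242.8 227.9
-0.0475 0 -0.015 side [359.   79.6] wrist 243.9 242.8
-0.0475 0.01 -0.015 side [361.4  79.2] wrist 245.0 257.2
-0.0595 -0.01 0.014 side [361.8  97.1] wrist 235.5 212.3
-0.0595 0 0.014 side [364.2  96.4] wrist 236.6 225.5
-0.0595 0.01 0.014 side [366.5  95.8] wrist 237.6 238.3
-0.0595 -0.01 -0.015 side [362.5  80.5] wrist 223.3 227.9
-0.0595 0 -0.015 side [365.  80.] wrist 224.7 242.8
-0.0595 0.01 -0.015 side [367.3  79.5] wrist 226.1 257.2
```

View pics/s1t.png

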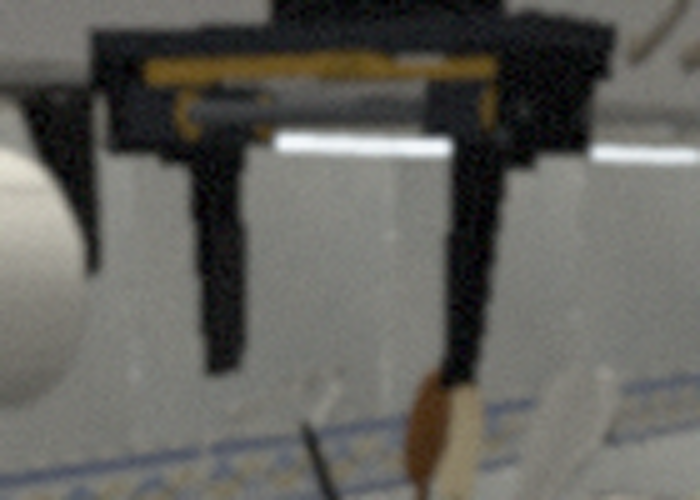

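View pics/w1t.png

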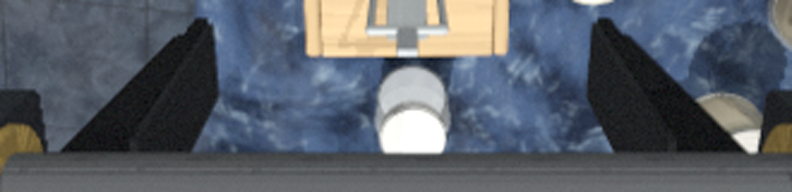

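jog_arm([
  [0,0,0,0.0033,0.022,0,0],
  [0,0,0,0.0033,0.022,0,0],
  [0,0,0,0,0,0,0],
  [0,0,0,0,0,-0.01,0],
  [0,0,0,0,0,-0.01,0],
  [0,0,0,0,0,-0.01,0],
  [0,0,0,0,0,0,0],
  [0,0,0,0,0,0,0],
])

```text
t: 5.52
position: [0.5167, -0.0915, 0.082]
orientation: [-3.133, 0.222, 0.003]
ft_force: [0.0, -0.0, -0.0]
grip_width: 0.005
```

```bash
python3 st.py; python3 - <<'E'
from h import *
s,f=snap('side','side4.png'); im=cv2.imread('pics/side4.png'); cv2.imwrite('pics/s4c.png',cv2.resize(im[150:260,240:360],None,fx=5,fy=5,interpolation=cv2.INTER_CUBIC))
M=R.from_rotvec(s['orientation']).as_matrix()
for z in (.014,-.0175):print(((proj(f,s['position']+M@np.array([0,0,z]))[0]-[240,150])*5).round())
E
```

```text
t 5.52 box a,b,z 0.1729 0.0009 0.082 F a,b,z -0.04 -0.02 -0.02 tau [-0.13  0.04  0.  ] g 0.005
toolz in box 0.0 0.002 -1.0 toolx·v -1.0
[224. 484.]
[222. 405.]
```

View pics/s4c.png

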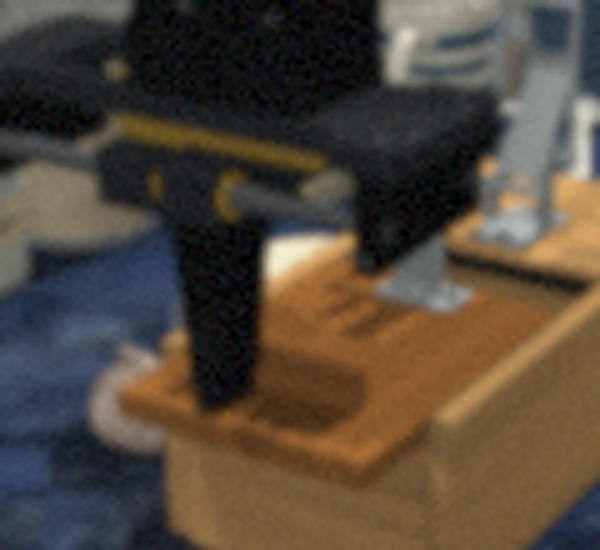

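jog_arm([
  [0,0,0,-0.0006,-0.004,0,0],
  [0,0,0,-0.0006,-0.004,0,0],
  [0,0,0,-0.0006,-0.004,0,0],
  [0,0,0,-0.0006,-0.004,0,0],
  [0,0,0,-0.0004,-0.003,0,0],
  [0,0,0,-0.0004,-0.003,0,0],
  [0,0,0,-0.0004,-0.003,0,0],
  [0,0,0,-0.0004,-0.003,0,0],
  [0,0,0,-0.0004,-0.003,0,0],
  [0,0,0,-0.0004,-0.003,0,0],
  [0,0,0,-0.0004,-0.003,0,0],
])

```text
t: 6.48
position: [0.5119, -0.1283, 0.083]
orientation: [-3.134, 0.221, 0.0]
ft_force: [0.9, 3.5, 1.0]
grip_width: 0.007
```

```bash
python3 st.py; python3 - <<'E'
from h import *
s,f=snap('side','side5.png'); im=cv2.imread('pics/side5.png'); cv2.imwrite('pics/s5c.png',cv2.resize(im[150:260,240:360],None,fx=5,fy=5,interpolation=cv2.INTER_CUBIC))
E
```

```text
t 6.48 box a,b,z 0.1358 0.0002 0.083 F a,b,z 3.58 -0.41 1.02 tau [ 0.42  0.15 -0.03] g 0.007
toolz in box 0.0 0.0 -1.0 toolx·v -1.0
```

View pics/s5c.png

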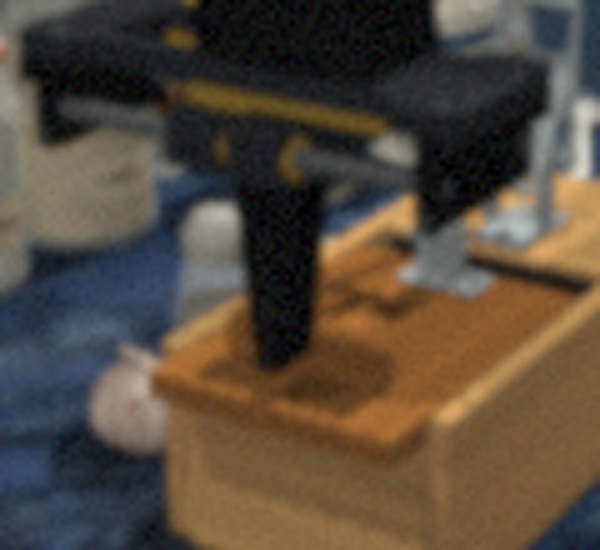

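jog_arm([
  [0,0,0,-0.0003,-0.002,0,0],
  [0,0,0,-0.0003,-0.002,0,0],
  [0,0,0,-0.0003,-0.002,0,0],
  [0,0,0,-0.0003,-0.002,0,0],
  [0,0,0,-0.0003,-0.002,0,0],
  [0,0,0,-0.0003,-0.002,0,0],
  [0,0,0,-0.0003,-0.002,0,0],
  [0,0,0,0,0,0,0],
])

```text
t: 7.2
position: [0.5099, -0.1425, 0.083]
orientation: [3.134, -0.222, 0.0]
ft_force: [-0.1, -0.0, 0.4]
grip_width: 0.008
```

```bash
python3 st.py
```

```text
t 7.2 box a,b,z 0.1214 0.0001 0.083 F a,b,z -0.05 0.1 0.37 tau [-0.1   0.03 -0.03] g 0.008
toolz in box -0.0 -0.0 -1.0 toolx·v -1.0
```

jog_arm([
  [0,0,0,-0.0002,-0.001,0,0],
  [0,0,0,-0.0002,-0.001,0,0],
  [0,0,0,-0.0002,-0.001,0,0],
  [0,0,0,-0.0002,-0.001,0,0],
  [0,0,0,-0.0002,-0.001,0,0],
  [0,0,0,-0.0002,-0.001,0,0],
])

```text
t: 7.7
position: [0.5089, -0.1482, 0.0831]
orientation: [3.134, -0.221, 0.001]
ft_force: [3.5, 1.9, -1.7]
grip_width: 0.001
```

```bash
python3 st.py
```

```text
t 7.7 box a,b,z 0.1156 0.0002 0.0831 F a,b,z 2.35 -3.16 -1.73 tau [ 0.29 -0.35 -0.02] g 0.001
toolz in box -0.0 -0.001 -1.0 toolx·v -1.0
```

jog_arm([
  [0,0,0,-0.0001,-0.001,0,0],
  [0,0,0,-0.0001,-0.001,0,0],
  [0,0,0,-0.0001,-0.001,0,0],
])

```text
t: 7.95
position: [0.5085, -0.1503, 0.0831]
orientation: [-3.132, 0.222, -0.0]
ft_force: [5.5, 13.9, 2.2]
grip_width: 0.003
```

```bash
python3 st.py
```

```text
t 7.95 box a,b,z 0.1135 0.0003 0.0831 F a,b,z 14.56 -3.43 2.22 tau [ 2.57 -0.91  0.05] g 0.003
toolz in box 0.001 0.0 -1.0 toolx·v -1.0
```

jog_arm([
  [0,0,0,0.0015,0.01,0,0],
  [0,0,0,0.0015,0.01,0,0],
  [0,0,0,0,0,0.041,0.35],
  [0,0,0,0,0,0.041,0.35],
  [0,0,0,0,0,0.041,0.35],
  [0,0,0,0,0,0.041,0.35],
  [0,0,0,0,0,0.041,0.35],
  [0,0,0,-0.005,-0.033,0.015,0.35],
  [0,0,0,-0.005,-0.033,0.015,0.35],
  [0,0,0,-0.005,-0.033,0.012,0.35],
  [0,0,0,-0.005,-0.033,0,0.35],
  [0,0,0,0,0,0,0.35],
])

```text
t: 8.95
position: [0.4907, -0.2671, 0.3303]
orientation: [3.131, -0.226, 0.0]
ft_force: [-0.3, 0.0, 0.0]
grip_width: 0.35
```

```bash
python3 st.py; python3 - <<'E'
from h import *
import pickle
d={'wrist':snap('wrist','wrist6.png'),'side':snap('side','side6.png')}; pickle.dump(d,open('f6.pkl','wb'))
im=cv2.imread('pics/wrist6.png'); cv2.imwrite('pics/w6c.png',cv2.resize(im[40:155,255:385],None,fx=5,fy=5,interpolation=cv2.INTER_CUBIC)); cv2.imwrite('pics/w6d.png',cv2.resize(im[140:255,255:385],None,fx=5,fy=5,interpolation=cv2.INTER_CUBIC))
im=cv2.imread('pics/side6.png'); cv2.imwrite('pics/s6c.png',cv2.resize(im[130:250,290:390],None,fx=5,fy=5,interpolation=cv2.INTER_CUBIC))
E
```

```text
t 8.95 box a,b,z -0.0047 0.0007 0.3303 F a,b,z 0.01 0.3 0.01 tau [-0.11  0.03  0.02] g 0.35
toolz in box -0.002 -0.0 -1.0 toolx·v -1.0
```

View pics/w6c.png

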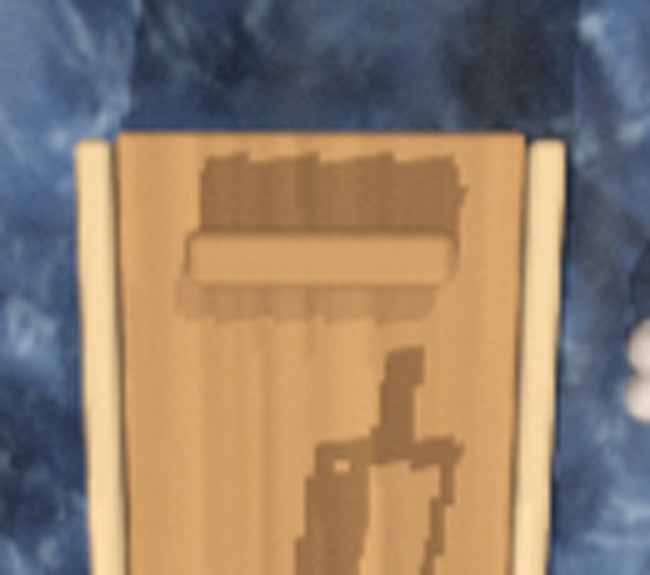

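View pics/w6d.png

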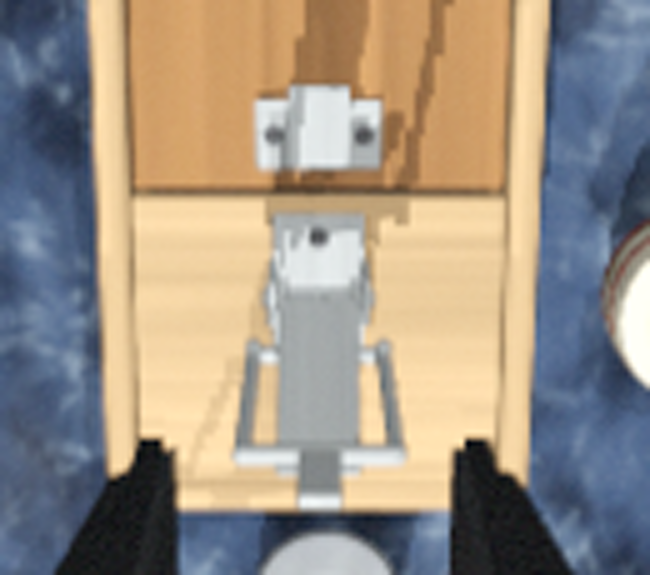

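View pics/s6c.png

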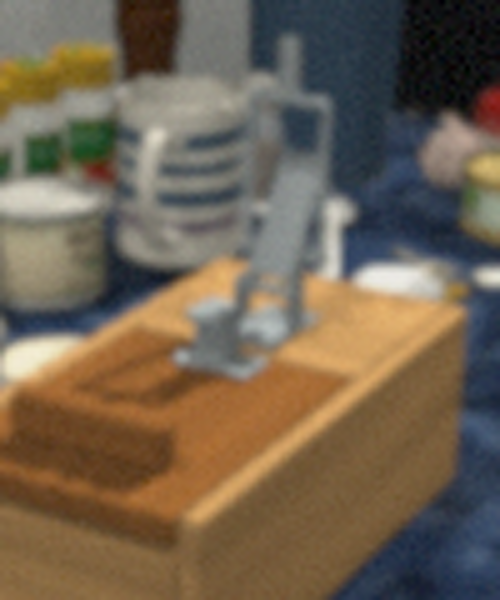

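```bash
cat > fit6.py <<'E'
from h import *
import pickle
from scipy.optimize import least_squares
d=pickle.load(open('f6.pkl','rb')); d0=pickle.load(open('f0.pkl','rb'))
sw,fw=d['wrist']; Tw=wristT(sw,fw); fs=d['side'][1]; ft=d0['top'][1]
W=lambda x,y:(255+x/5,40+y/5); V=lambda x,y:(255+x/5,140+y/5); S=lambda x,y:(290+x/5,130+y/5); T=lambda x,y:(215+x/4.7,160+y/4.7)
def pts(p):
    x,y,yaw,bx,kx,px,t,e=p
    L=lambda a,b,c:np.array([x+a*np.cos(yaw)-b*np.sin(yaw),y+a*np.sin(yaw)+b*np.cos(yaw),c])
    th=np.radians(188)-t; pin=np.array([px+.018*np.cos(th),.11+.018*np.sin(th)])
    lo=lambda r:pin+r*np.array([np.cos(e),np.sin(e)])
    b=lo(.070); tt=lo(.099); h=np.array([px-.06*np.cos(t),.11+.06*np.sin(t)])
    out=[]
    for (f,uv,P,w) in [
     ('w',W(75,143),L(.125,.065,.09),1),('w',W(565,142),L(.125,-.065,.09),1),('w',V(320,512),L(-.125,0,.09),1),
     ('w',W(188,235),L(bx,.035,.11),1),('w',W(455,235),L(bx,-.035,.11),1),('w',W(188,283),L(bx-.014,.035,.11),1),('w',W(455,283),L(bx-.014,-.035,.11),1),
     ('w',V(290,86),L(kx+.0055,.008,.118),1),('w',V(352,86),L(kx+.0055,-.008,.118),1),
     ('w',V(237,457),L(b[0],.0185,b[1]),1),('w',V(405,455),L(b[0],-.0185,b[1]),1),('w',V(320,503),L(tt[0],0,tt[1]),.7),
     ('w',V(320,350),L(pin[0],0,pin[1]),.7),
     ('s',S(330,100),L(b[0],.0185,b[1]),1),('s',S(290,36),L(tt[0],0,tt[1]),1),
     ('s',S(190,305),L(kx+.0055,-.008,.118),.5),('s',S(225,315),L(kx+.0055,.008,.118),.5),
     ('t',T(170,48),L(.125,-.065,.09),1),('t',T(757,73),L(-.125,-.065,.09),1),('t',T(750,378),L(-.125,.065,.09),1),('t',T(147,350),L(.125,.065,.09),1)]:
        q={'w':lambda:proj(fw,P,Tw),'s':lambda:proj(fs,P),'t':lambda:proj(ft,P)}[f]()[0]
        out+=list(w*(q-np.array(uv)))
    return np.array(out)
r=least_squares(pts,[.491,-.264,1.426,.1,.0,-.06,1,1.6],loss='soft_l1')
print(r.x.round(4)); print(pts(r.x).reshape(-1,2).round(1).tolist())
E
python3 fit6.py
```

```text
[ 0.4919 -0.2629  1.4254  0.1024  0.0075 -0.0472  0.9126  1.5821]
[[-0.7, 0.1], [0.6, 0.4], [-0.4, 1.0], [-1.2, -1.0], [0.6, -0.9], [-0.9, 1.0], [0.3, 1.1], [-0.1, 0.1], [-0.5, 0.1], [0.8, -0.5], [-1.0, -0.1], [0.2, 0.9], [-0.2, 0.4], [-0.9, 0.9], [-0.1, -0.9], [-0.9, 0.5], [-1.0, 0.3], [-0.8, -1.0], [0.1, -0.7], [0.1, -0.1], [-1.3, -0.2]]
```

jog_arm([
  [0,0,0,-0.0042,-0.028,0,0.35],
  [0,0,0,-0.0042,-0.028,0,0.35],
  [0,0,0,0,0,-0.03,0.35],
  [0,0,0,0,0,-0.03,0.35],
  [0,0,0,0,0,-0.03,0.35],
  [0,0,0,0,0,-0.03,0.35],
  [0,0,0,0,0,-0.025,0.35],
  [0,0,0,0,0,0,0.35],
  [0,0,0,0,0,0,0.35],
])

```text
t: 9.8
position: [0.4832, -0.3177, 0.1848]
orientation: [-3.133, 0.219, 0.003]
ft_force: [0.1, 0.2, 0.3]
grip_width: 0.347
```

```bash
python3 st.py; python3 - <<'E'
from h import *
snap('wrist','wrist7.png'); snap('side','side7.png')
im=cv2.imread('pics/side7.png'); a=cv2.resize(im[100:230,280:400],None,fx=4.5,fy=4.5,interpolation=cv2.INTER_CUBIC)
im=cv2.imread('pics/wrist7.png'); b=cv2.resize(im[100:300,220:420],None,fx=4,fy=4,interpolation=cv2.INTER_CUBIC)[:590]
cv2.imwrite('pics/s7c.png',a);cv2.imwrite('pics/w7c.png',b)
E
```

```text
t 9.8 box a,b,z -0.0559 0.0006 0.1848 F a,b,z 0.21 -0.03 0.28 tau [-0.09  0.12  0.03] g 0.347
toolz in box 0.001 0.002 -1.0 toolx·v -1.0
```

View pics/s7c.png

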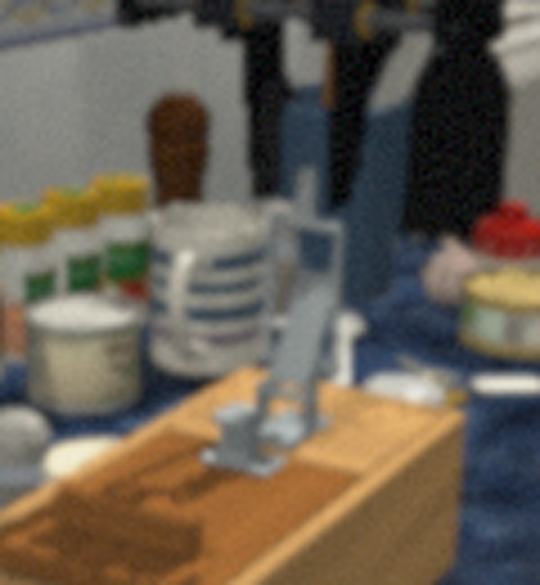

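View pics/w7c.png

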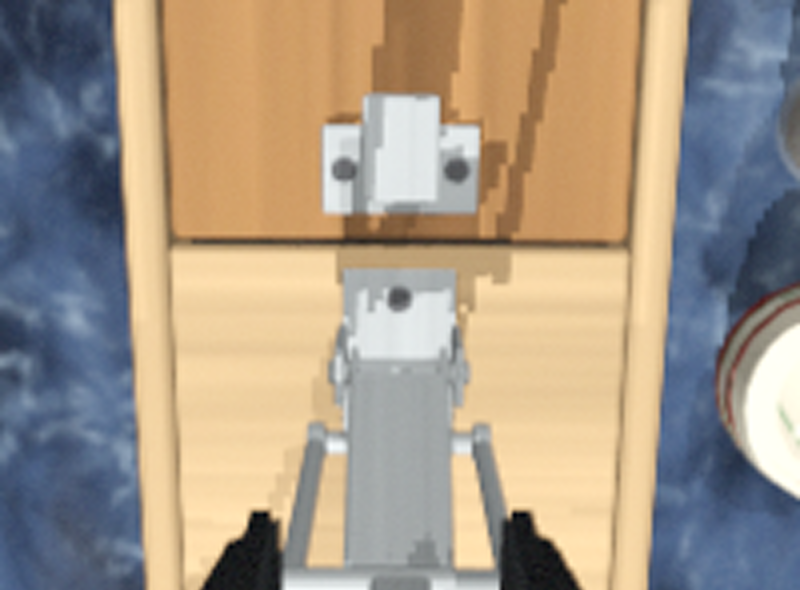

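```bash
python3 - <<'E'
from h import *
s=arm.get_state(); f=arm.grab_frame('side'); M=R.from_rotvec(s['orientation']).as_matrix()
for z in (.014,-.0175,-.02,-.025):
  for x in (-.0225,.0225): print(z,x,((proj(f,s['position']+M@np.array([x,0,z]))[0]-[280,100])*4.5).round())
u=np.array([.1477,.989]);v=np.array([-.989,.1477])
def L(a,b,c): return np.array([*(np.array([.4921,-.2626])+a*u+b*v),c])
for z in (.193,.213,.222): print(z,((proj(f,L(-.0612,0,z))[0]-[280,100])*4.5).round())
E
```

```text
0.014 -0.0225 [339. 273.]
0.014 0.0225 [256. 258.]
-0.0175 -0.0225 [342. 208.]
-0.0175 0.0225 [257. 195.]
-0.02 -0.0225 [342. 203.]
-0.02 0.0225 [257. 190.]
-0.025 -0.0225 [343. 192.]
-0.025 0.0225 [258. 180.]
0.193 [303. 223.]
0.213 [304. 181.]
0.222 [305. 163.]
```

jog_arm([
  [0,0,0,-0.0008,-0.005,-0.001,0.35],
  [0,0,0,0,0,0,0.05],
  [0,0,0,0,0,0,0.05],
  [0,0,0,0,0,0,0.05],
  [0,0,0,0,0,0,0.05],
  [0,0,0,0,0,0,0.05],
  [0,0,0,0,0,0,0.05],
], squeeze=10)

```text
t: 10.53
position: [0.4829, -0.3243, 0.1843]
orientation: [3.133, -0.221, 0.003]
ft_force: [3.9, 0.1, 1.0]
grip_width: 0.101
```

```bash
python3 st.py; python3 - <<'E'
from h import *
snap('wrist','wrist8.png'); snap('side','side8.png')
im=cv2.imread('pics/side8.png'); a=cv2.resize(im[100:230,280:400],None,fx=4.5,fy=4.5,interpolation=cv2.INTER_CUBIC)
im=cv2.imread('pics/wrist8.png'); b=cv2.resize(im[150:300,240:400],None,fx=4,fy=4,interpolation=cv2.INTER_CUBIC)[:590]
cv2.imwrite('pics/s8c.png',a);cv2.imwrite('pics/w8c.png',b)
E
```

```text
t 10.53 box a,b,z -0.0624 -0.0 0.1843 F a,b,z 0.71 -3.86 0.98 tau [-0.28 -0.77  0.04] g 0.101
toolz in box -0.001 -0.002 -1.0 toolx·v -1.0
```

View pics/s8c.png

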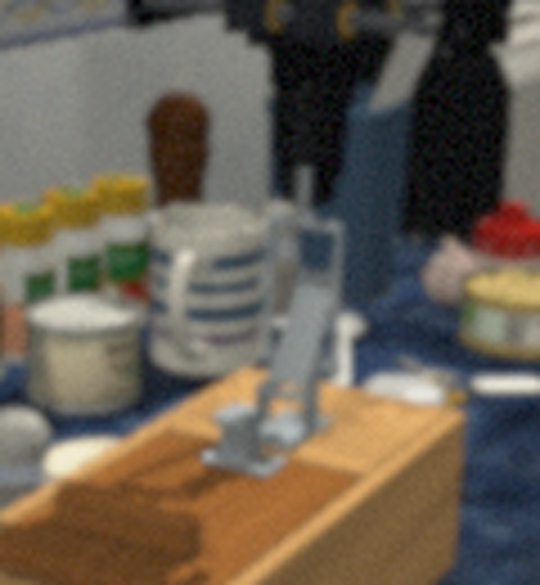

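View pics/w8c.png

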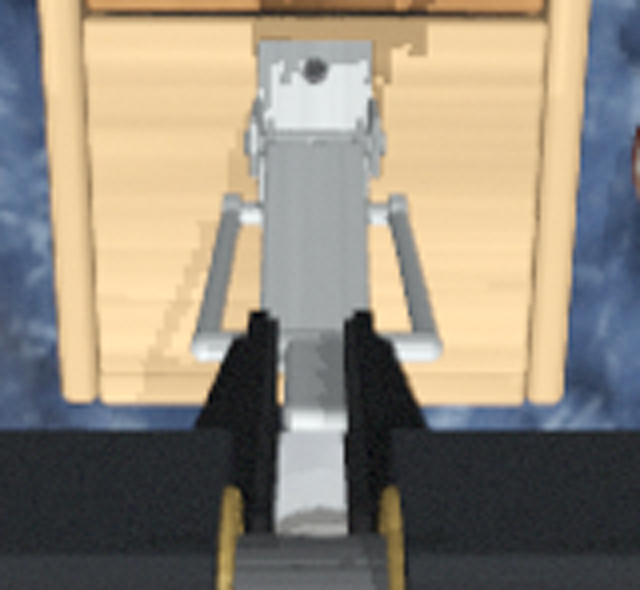

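```bash
cat > plan.py <<'E'
import numpy as np
px,kx=-.0476,.007; r=.089
def pin(t):
    th=np.radians(188)-t; return np.array([px+.018*np.cos(th),.11+.018*np.sin(th)])
def C(t,e,r=r): return pin(t)+r*np.array([np.cos(e),np.sin(e)])
def rep(c,th): return c+.0275*np.array([-np.sin(th),-np.cos(th)])
u=np.array([.1477,.989]);v=np.array([-.989,.1477])
if __name__=='__main__':
    t0,e0=.96,1.60
    key=[(t0,e0,0),(1.30,1.30,.0),(1.66,.95,.1),(1.68,.45,.3),(1.68,.0,.45),(1.68,-.22,.5)]
    n=[6,6,6,5,4]
    last=rep(C(t0,e0),0); th=0; print('start rep',last,'C',C(t0,e0))
    for i,k in enumerate(n):
        tot=0
        for j in range(1,k+1):
            w=j/k; t,e,h=[(1-w)*p+w*q for p,q in zip(key[i],key[i+1])]
            q=rep(C(t,e),h); d=q-last; last=q; dh=h-th; th=h
            uu=d[0]*u; vv=dh*v
            print([round(x,4) for x in (vv[0],vv[1],0,uu[0],uu[1],d[1])],'bar',C(t,e,.07).round(4),'|P-piv|',np.hypot(*(C(t,e)-[px,.11])).round(4))
        print('--- rep',last.round(4),'t,e,h',key[i+1])
E
python3 plan.py
```

```text
start rep [-0.06247382  0.18462726] C [-0.06247382  0.21212726]
[np.float64(-0.0), np.float64(0.0), 0, np.float64(0.0008), np.float64(0.0052), np.float64(0.0007)] bar [-0.0577  0.1938] |P-piv| 0.1033
[np.float64(-0.0), np.float64(0.0), 0, np.float64(0.0008), np.float64(0.0052), np.float64(0.0004)] bar [-0.0534  0.1943] |P-piv| 0.1033
[np.float64(-0.0), np.float64(0.0), 0, np.float64(0.0008), np.float64(0.0052), np.float64(0.0002)] bar [-0.049   0.1945] |P-piv| 0.1034
[np.float64(-0.0), np.float64(0.0), 0, np.float64(0.0008), np.float64(0.0052), np.float64(-0.0001)] bar [-0.0447  0.1946] |P-piv| 0.1035
[np.float64(-0.0), np.float64(0.0), 0, np.float64(0.0008), np.float64(0.0052), np.float64(-0.0004)] bar [-0.0404  0.1944] |P-piv| 0.1035
[np.float64(-0.0), np.float64(0.0), 0, np.float64(0.0008), np.float64(0.0052), np.float64(-0.0006)] bar [-0.0361  0.194 ] |P-piv| 0.1036
--- rep [-0.031   0.1848] t,e,h (1.3, 1.3, 0.0)
[np.float64(-0.0165), np.float64(0.0025), 0, np.float64(0.0008), np.float64(0.0054), np.float64(-0.0011)] bar [-0.0312  0.1931] |P-piv| 0.1036
[np.float64(-0.0165), np.f
[... 2290 characters left out ...]
r [0.0219 0.128 ] |P-piv| 0.0903
--- rep [0.0289 0.1032] t,e,h (1.68, 0.0, 0.45)
[np.float64(-0.0124), np.float64(0.0018), 0, np.float64(-0.0001), np.float64(-0.0004), np.float64(-0.0047)] bar [0.0217 0.1241] |P-piv| 0.0893
[np.float64(-0.0124), np.float64(0.0018), 0, np.float64(-0.0001), np.float64(-0.0007), np.float64(-0.0047)] bar [0.0214 0.1203] |P-piv| 0.0883
[np.float64(-0.0124), np.float64(0.0018), 0, np.float64(-0.0001), np.float64(-0.001), np.float64(-0.0047)] bar [0.0209 0.1165] |P-piv| 0.0873
[np.float64(-0.0124), np.float64(0.0018), 0, np.float64(-0.0002), np.float64(-0.0012), np.float64(-0.0046)] bar [0.0202 0.1127] |P-piv| 0.0863
--- rep [0.0255 0.0844] t,e,h (1.68, -0.22, 0.5)
```

jog_arm([
  [0,0,0,0.0015,0.0051,0.0006,0.05],
  [0,0,0,0.0008,0.0052,0.0004,0.05],
  [0,0,0,0.0008,0.0052,0.0002,0.05],
  [0,0,0,0.0008,0.0052,-0.0001,0.05],
  [0,0,0,0.0008,0.0052,-0.0004,0.05],
  [0,0,0,0.0008,0.0052,-0.0006,0.05],
])

```text
t: 11.13
position: [0.4878, -0.2923, 0.1841]
orientation: [3.134, -0.221, -0.0]
ft_force: [3.3, -2.2, -2.2]
grip_width: 0.103
```

```bash
python3 st.py; python3 - <<'E'
from h import *
snap('side','side9.png')
im=cv2.imread('pics/side9.png'); a=cv2.resize(im[100:230,280:400],None,fx=4.5,fy=4.5,interpolation=cv2.INTER_CUBIC)
cv2.imwrite('pics/s9c.png',a)
E
```

```text
t 11.13 box a,b,z -0.03 -0.0001 0.1841 F a,b,z -1.66 -3.6 -2.24 tau [-0.55 -0.5   0.07] g 0.103
toolz in box -0.0 0.0 -1.0 toolx·v -1.0
```

View pics/s9c.png

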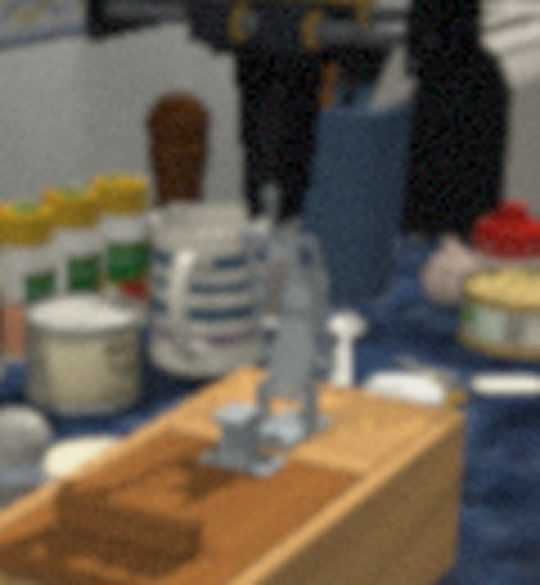

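jog_arm([
  [-0.0165,0.0025,0,0.0014,0.0053,-0.0011,0.05],
  [-0.0165,0.0025,0,0.0008,0.0054,-0.0015,0.05],
  [-0.0165,0.0025,0,0.0008,0.0053,-0.0018,0.05],
  [-0.0165,0.0025,0,0.0008,0.0052,-0.0021,0.05],
  [-0.0165,0.0025,0,0.0008,0.005,-0.0025,0.05],
  [-0.0165,0.0025,0,0.0007,0.0049,-0.0028,0.05],
])

```text
t: 11.68
position: [0.4927, -0.2615, 0.1723]
orientation: [3.033, -0.214, -0.013]
ft_force: [0.1, -1.3, -1.1]
grip_width: 0.104
```

```bash
python3 st.py; python3 - <<'E'
from h import *
snap('side','side10.png');snap('wrist','wrist10.png')
im=cv2.imread('pics/side10.png'); a=cv2.resize(im[100:230,280:400],None,fx=4.5,fy=4.5,interpolation=cv2.INTER_CUBIC)
cv2.imwrite('pics/s10c.png',a)
im=cv2.imread('pics/wrist10.png'); b=cv2.resize(im[150:340,240:400],None,fx=3,fy=3,interpolation=cv2.INTER_CUBIC)
cv2.imwrite('pics/w10c.png',b)
E
```

```text
t 11.68 box a,b,z 0.0011 -0.0004 0.1723 F a,b,z -1.31 -0.28 -1.15 tau [-0.47 -0.12  0.02] g 0.104
toolz in box -0.101 0.001 -0.995 toolx·v -1.0
```

View pics/s10c.png

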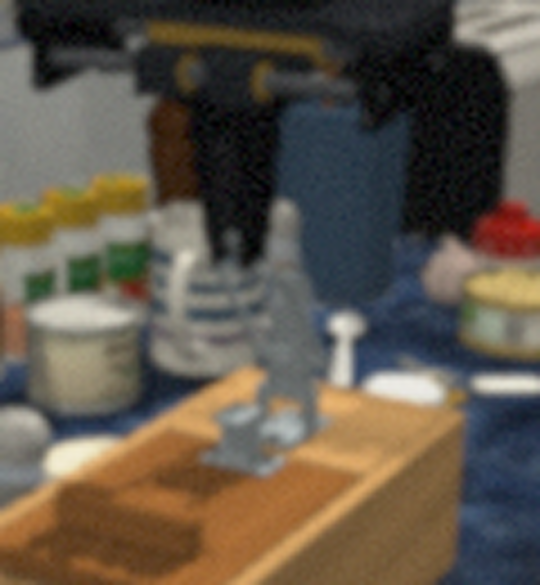

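View pics/w10c.png

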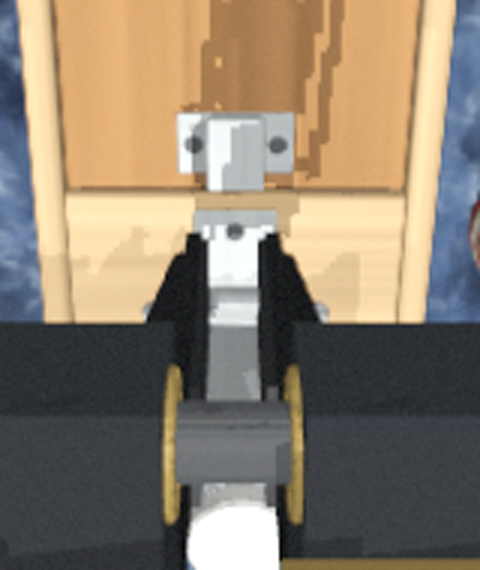

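jog_arm([
  [-0.033,0.0049,0,0.0007,0.0049,-0.0045,0.05],
  [-0.033,0.0049,0,0.0007,0.0045,-0.0049,0.05],
  [-0.033,0.0049,0,0.0006,0.0041,-0.0053,0.05],
  [-0.033,0.0049,0,0.0005,0.0037,-0.0057,0.05],
  [-0.033,0.0049,0,0.0005,0.0032,-0.006,0.05],
  [-0.033,0.0049,0,0.0004,0.0027,-0.0063,0.05],
])

```text
t: 12.28
position: [0.4962, -0.239, 0.1398]
orientation: [2.833, -0.2, -0.034]
ft_force: [-0.0, -2.0, 0.2]
grip_width: 0.104
```

```bash
cat > look.py <<'E'
import sys
from h import *
n=sys.argv[1]
snap('side',f'side{n}.png');snap('wrist',f'wrist{n}.png')
im=cv2.imread(f'pics/side{n}.png'); a=cv2.resize(im[120:240,275:395],None,fx=4.9,fy=4.9,interpolation=cv2.INTER_CUBIC)
cv2.imwrite(f'pics/s{n}c.png',a)
im=cv2.imread(f'pics/wrist{n}.png'); b=cv2.resize(im[100:300,200:440],None,fx=2.9,fy=2.9,interpolation=cv2.INTER_CUBIC)
cv2.imwrite(f'pics/w{n}c.png',b)
E
python3 st.py; python3 look.py 11
```

```text
t 12.28 box a,b,z 0.024 -0.0006 0.1398 F a,b,z -1.98 -0.25 0.23 tau [-0.3   0.02 -0.01] g 0.104
toolz in box -0.297 0.0 -0.955 toolx·v -1.0
```

View pics/s11c.png

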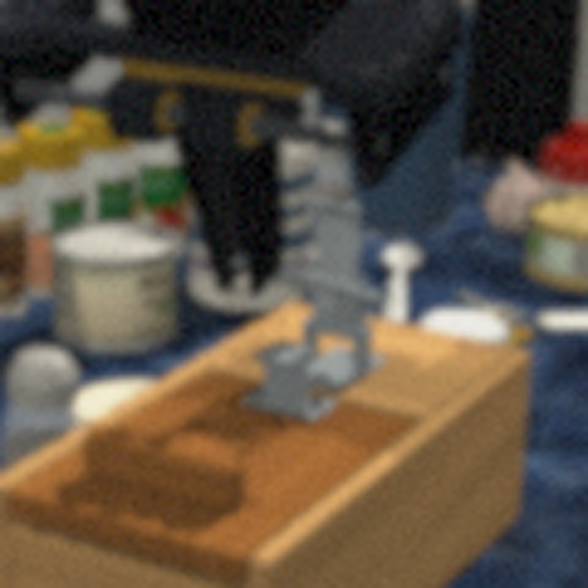

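View pics/w11c.png

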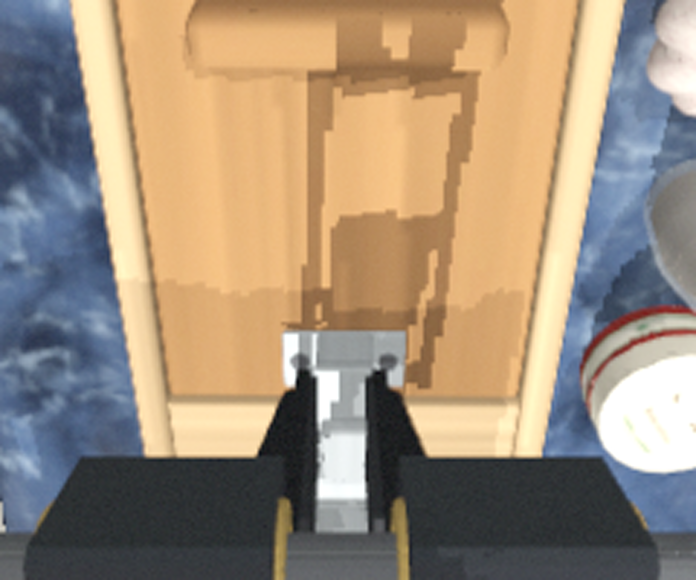

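jog_arm([
  [-0.0297,0.0044,0,0.0004,0.0023,-0.0071,0.05],
  [-0.0297,0.0044,0,0.0003,0.0017,-0.0073,0.05],
  [-0.0297,0.0044,0,0.0002,0.001,-0.0075,0.05],
  [-0.0297,0.0044,0,0,0.0004,-0.0076,0.05],
  [-0.0297,0.0044,0,0,-0.0002,-0.0077,0.05],
])

```text
t: 12.8
position: [0.497, -0.2342, 0.1028]
orientation: [2.685, -0.191, -0.049]
ft_force: [-0.8, -1.9, 0.6]
grip_width: 0.101
```

```bash
python3 st.py; python3 look.py 12
```

```text
t 12.8 box a,b,z 0.0288 -0.0007 0.1028 F a,b,z -1.99 0.5 0.58 tau [-0.29  0.15 -0.1 ] g 0.101
toolz in box -0.436 0.001 -0.9 toolx·v -1.0
```

View pics/s12c.png

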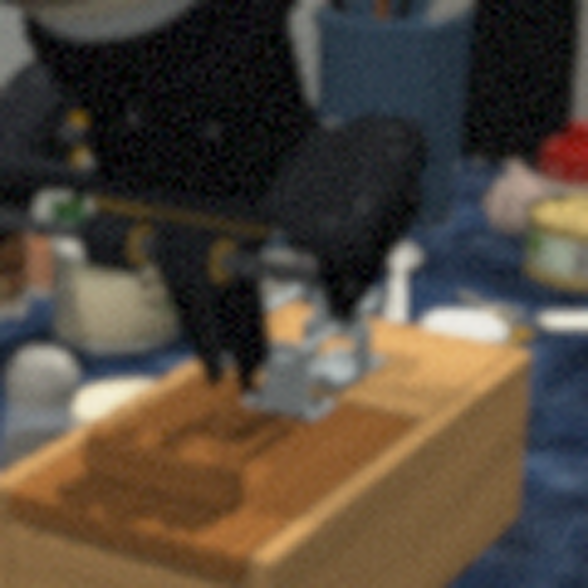

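View pics/w12c.png

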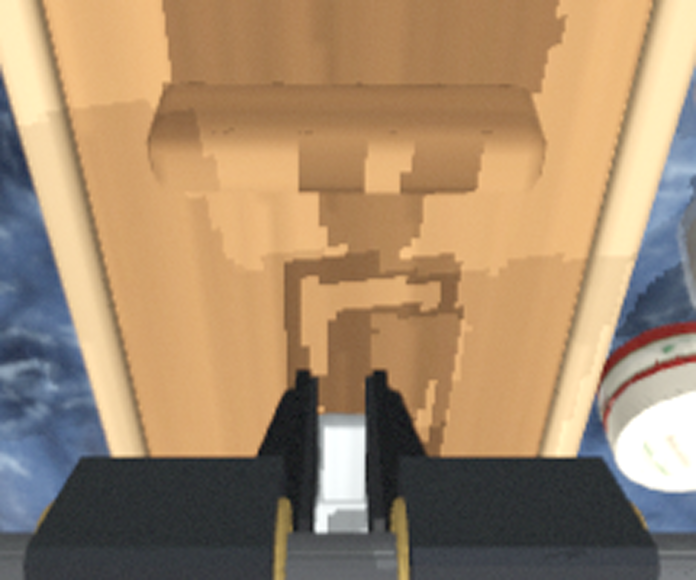

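jog_arm([
  [0,0,0,0,0,-0.0048,0.05],
  [0,0,0,0,-0.0004,-0.0048,0.05],
  [0,0,0,-0.0001,-0.0007,-0.0048,0.05],
  [0,0,0,-0.0001,-0.0008,-0.0046,0.05],
])

```text
t: 13.23
position: [0.4969, -0.2359, 0.0833]
orientation: [2.686, -0.191, -0.048]
ft_force: [-1.3, -1.3, 0.6]
grip_width: 0.104
```

```bash
python3 st.py; python3 look.py 13; python3 - <<'E'
from h import *
snap('top','top13.png'); im=cv2.imread('pics/top13.png');cv2.imwrite('pics/t13c.png',cv2.resize(im[150:250,200:400],None,fx=4,fy=4,interpolation=cv2.INTER_CUBIC))
E
```

```text
t 13.23 box a,b,z 0.0271 -0.0008 0.0833 F a,b,z -1.48 1.1 0.56 tau [-0.1   0.22 -0.16] g 0.104
toolz in box -0.435 0.0 -0.9 toolx·v -1.0
```

View pics/s13c.png

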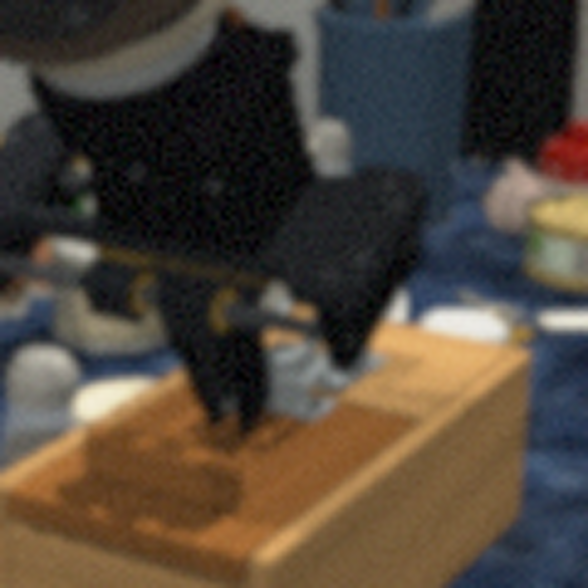

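View pics/w13c.png

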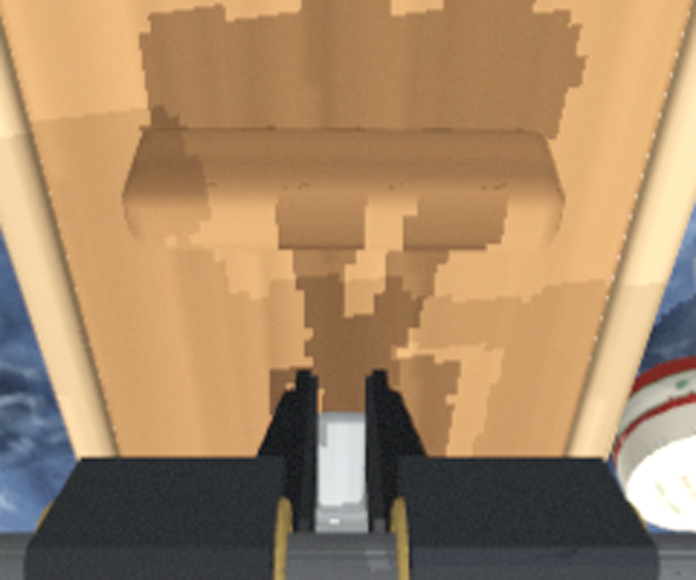

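View pics/t13c.png

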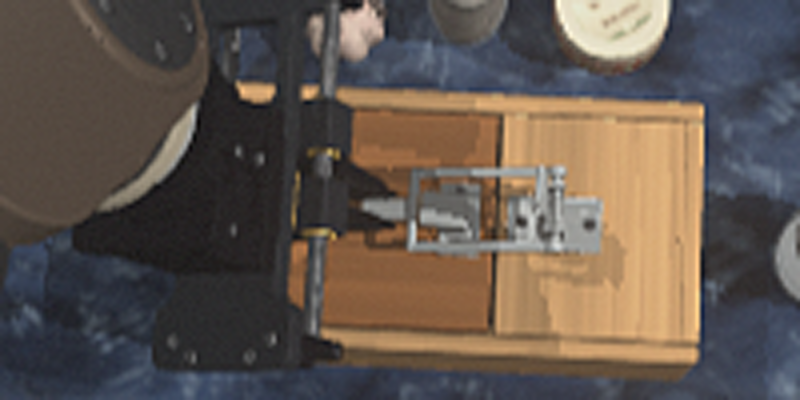

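```bash
python3 - <<'E'
from h import *
f=arm.grab_frame('top')
u=np.array([.1477,.989]);v=np.array([-.989,.1477])
for n,c,z in [('bar',(413.5,207),.112),('tongue end',(364,208),.103),('lip front',(421,207),.118),('pin',(552,205),.128),('batt',(360,0),.09),('seam',(498,220),.09),('end',(703,240),.09)]:
    p=plane(f,(200+c[0]/4,150+c[1]/4),z)[:2]-[.4921,-.2626]; print(n,(p@u).round(4),(p@v).round(4))
E
```

```text
bar 0.0144 0.0004
tongue end 0.0387 0.0003
lip front 0.0105 0.0014
pin -0.0511 -0.0006
batt 0.0486 -0.1082
seam -0.026 0.0006
end -0.1262 0.0056
```

```bash
python3 - <<'E'
from h import *
u=np.array([.1477,.989,0]);v=np.array([-.989,.1477,0]);o0=np.array([.4921,-.2626,0])
s=arm.get_state(); fw=arm.grab_frame('wrist'); T=wristT(s,fw); ft=arm.grab_frame('top')
def inab(o,d):
    # intersect with plane b=0
    k=-((o-o0)@v)/(d@v) if abs(d@v)>1e-6 else None
    return k
ow,dw=ray(fw,(317.2,242.4),T); ot,dt=ray(ft,(200+364/4,150+208/4))
# work in (a,z) projection
aw=np.array([(ow-o0)@u,ow[2]]);bw=np.array([dw@u,dw[2]]);at=np.array([(ot-o0)@u,ot[2]]);bt=np.array([dt@u,dt[2]])
k=np.linalg.solve(np.c_[bw,-bt],at-aw); print('tongue end a,z',aw+k[0]*bw)
# check with batten: wrist top-face near edge & known
for uv in [(200+345/2.9,100+248/2.9),(200+345/2.9,100+190/2.9),(200+345/2.9,100+130/2.9)]:
    for z in (.09,.11):
        p=plane(fw,uv,z,T)-o0; print(uv,z,(p@u).round(4))
E
```

```text
tongue end a,z [0.03890576 0.10058033]
(318.9655172413793, 185.51724137931035) 0.09 0.075
(318.9655172413793, 185.51724137931035) 0.11 0.0918
(318.9655172413793, 165.51724137931035) 0.09 0.0886
(318.9655172413793, 165.51724137931035) 0.11 0.1033
(318.9655172413793, 144.82758620689657) 0.09 0.1012
(318.9655172413793, 144.82758620689657) 0.11 0.1139
```

jog_arm([
  [0,0,0,-0.0003,-0.002,0,0.05],
  [0,0,0,-0.0003,-0.002,0,0.05],
  [0,0,0,-0.0003,-0.002,0,0.05],
  [0,0,0,0,0,0,0.05],
])

```text
t: 13.87
position: [0.4961, -0.2413, 0.0833]
orientation: [2.686, -0.19, -0.048]
ft_force: [-1.2, 2.8, -1.9]
grip_width: 0.103
```

```bash
python3 st.py; python3 - <<'E'
from h import *
snap('top','top14.png'); im=cv2.imread('pics/top14.png');cv2.imwrite('pics/t14c.png',cv2.resize(im[170:230,260:370],None,fx=7,fy=7,interpolation=cv2.INTER_CUBIC))
im=cv2.imread('pics/top13.png');cv2.imwrite('pics/t13d.png',cv2.resize(im[170:230,260:370],None,fx=7,fy=7,interpolation=cv2.INTER_CUBIC))
E
```

```text
t 13.87 box a,b,z 0.0216 -0.0009 0.0833 F a,b,z 2.62 1.64 -1.85 tau [ 0.9   0.16 -0.14] g 0.103
toolz in box -0.435 -0.0 -0.901 toolx·v -1.0
```

View pics/t14c.png

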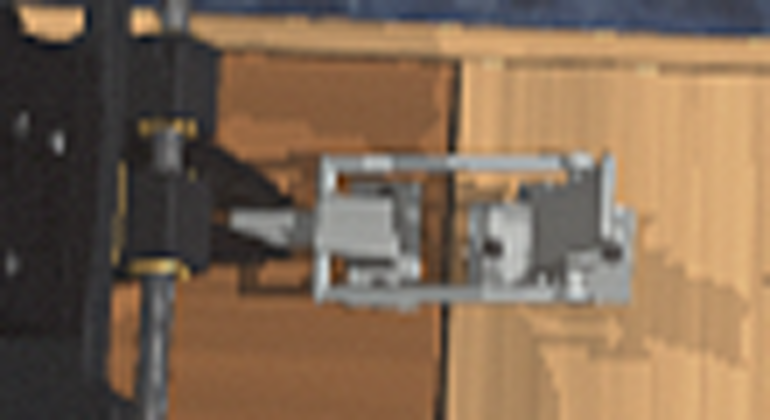

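View pics/t13d.png

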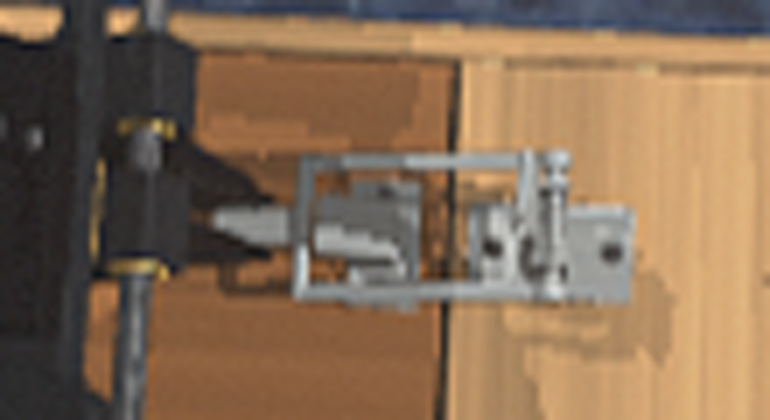

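jog_arm([
  [0,0,0,-0.0002,-0.0015,0,0.05],
  [0,0,0,-0.0002,-0.0015,0,0.05],
  [0,0,0,0,0,0,0.05],
])

```text
t: 14.17
position: [0.4957, -0.2442, 0.0833]
orientation: [2.686, -0.19, -0.048]
ft_force: [-0.9, 5.0, -1.8]
grip_width: 0.098
```

```bash
python3 st.py; python3 look.py 15; python3 - <<'E'
from h import *
snap('top','top15.png'); im=cv2.imread('pics/top15.png');cv2.imwrite('pics/t15c.png',cv2.resize(im[170:230,260:370],None,fx=7,fy=7,interpolation=cv2.INTER_CUBIC))
E
```

```text
t 14.17 box a,b,z 0.0187 -0.0009 0.0833 F a,b,z 4.78 1.67 -1.75 tau [ 1.04  0.17 -0.16] g 0.098
toolz in box -0.435 -0.0 -0.901 toolx·v -1.0
```

View pics/t15c.png

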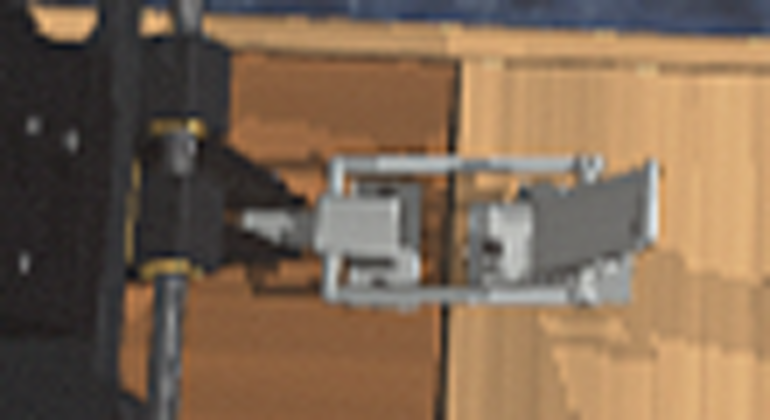

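View pics/s15c.png

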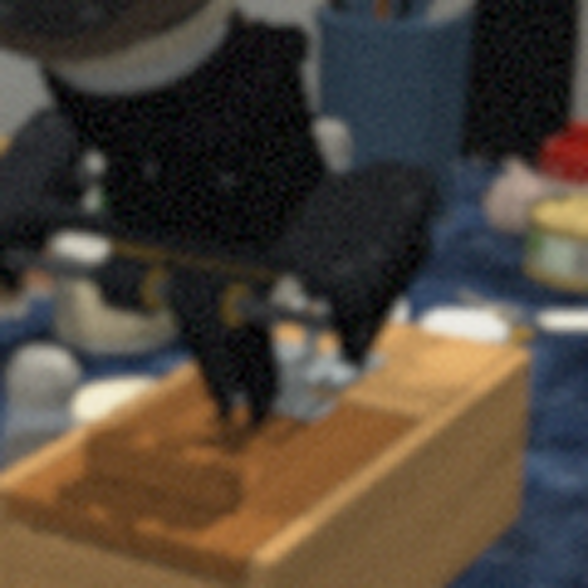

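jog_arm([
  [0,0,0,0,0,0,0.35],
  [0,0,0,0,0,0,0.35],
  [0,0,0,0,0,0,0.35],
  [0,0,0,0,0,0,0.35],
  [0,0,0,0.0008,0.0052,0.0108,0.35],
  [0,0,0,0.0008,0.0052,0.0108,0.35],
  [0,0,0,0.0008,0.0052,0.0108,0.35],
  [0,0,0,0.0008,0.0052,0.0108,0.35],
  [0.089,-0.0133,0,0,0,0.02,0.35],
  [0.089,-0.0133,0,0,0,0.02,0.2],
  [0.089,-0.0133,0,0,0,0.02,0],
  [0.089,-0.0133,0,0,0,0.02,0],
  [0.089,-0.0133,0,0,0,0.02,0],
  [0,0,0,0,0,0,0],
])

```text
t: 15.48
position: [0.5005, -0.2253, 0.2318]
orientation: [-3.132, 0.222, -0.013]
ft_force: [-0.4, -0.1, -1.1]
grip_width: 0.057
```

```bash
python3 st.py; python3 look.py 16; python3 - <<'E'
from h import *
snap('top','top16.png'); im=cv2.imread('pics/top16.png');cv2.imwrite('pics/t16c.png',cv2.resize(im[170:230,260:370],None,fx=7,fy=7,interpolation=cv2.INTER_CUBIC))
E
```

```text
t 15.48 box a,b,z 0.0382 -0.0028 0.2318 F a,b,z -0.16 0.41 -1.09 tau [-0.08  0.02  0.  ] g 0.057
toolz in box 0.002 -0.008 -1.0 toolx·v -1.0
```

View pics/t16c.png

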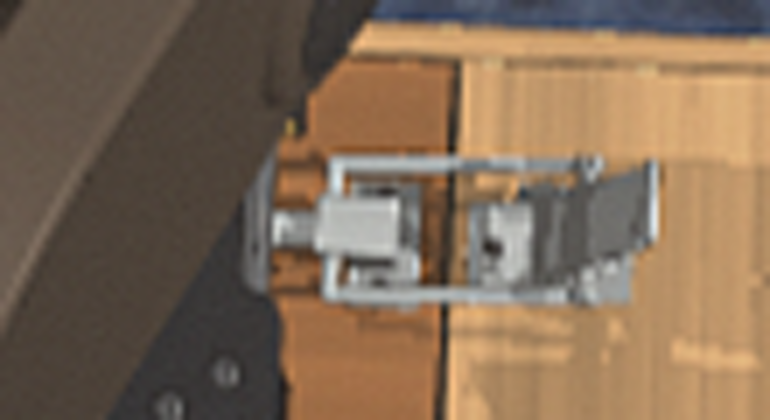

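View pics/s16c.png

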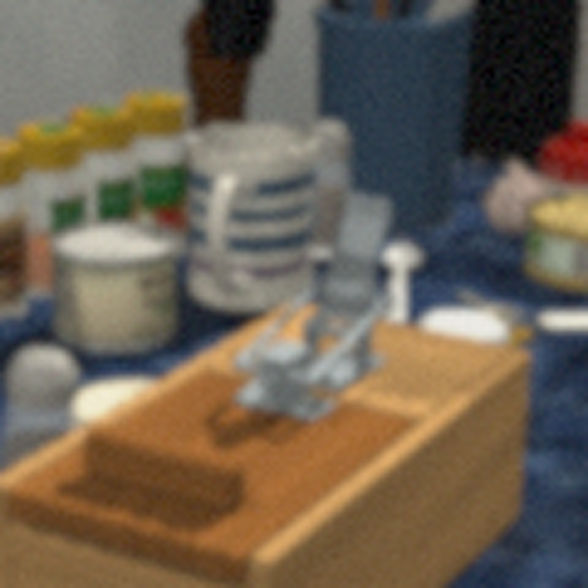

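View pics/w16c.png

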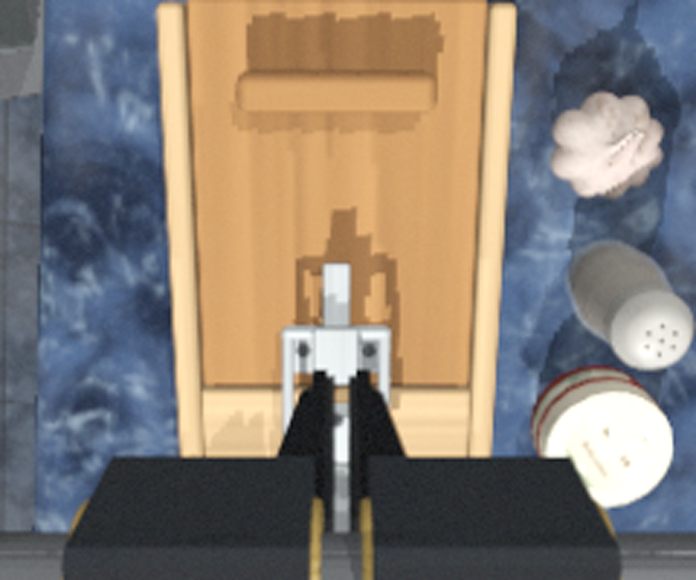

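```bash
python3 - <<'E'
from h import *
u=np.array([.1477,.989,0]);v=np.array([-.989,.1477,0]);o0=np.array([.4921,-.2626,0])
fs=arm.grab_frame('side'); ft=arm.grab_frame('top')
for t in (.9,1.0,1.1,1.2):
    h=np.array([-np.cos(t),np.sin(t)]); e=np.array([-.0476,.11])+.06*h
    for b in (.011,-.011):
        P=o0+e[0]*u+b*v; P[2]=e[1]
        print(t,b,'top',((proj(ft,P)[0]-[260,170])*7).round(),'side',((proj(fs,P)[0]-[275,120])*4.9).round())
E
```

```text
0.9 0.011 top [679. 247.] side [398. 213.]
0.9 -0.011 top [682. 164.] side [354. 206.]
1.0 0.011 top [661. 244.] side [393. 209.]
1.0 -0.011 top [664. 160.] side [350. 201.]
1.1 0.011 top [642. 241.] side [388. 205.]
1.1 -0.011 top [645. 157.] side [344. 197.]
1.2 0.011 top [621. 238.] side [383. 203.]
1.2 -0.011 top [624. 154.] side [339. 195.]
```

jog_arm([
  [0,0,0,-0.0051,-0.0276,0,0],
  [0,0,0,-0.0051,-0.0276,0,0],
  [0,0,0,-0.005,-0.0277,0,0],
  [0,0,0,0,0,-0.0245,0],
  [0,0,0,0,0,-0.0245,0],
  [0,0,0,0,0,-0.0245,0],
  [0,0,0,0,0,-0.0245,0],
  [0,0,0,0,0,0,0],
  [0,0,0,0,0,0,0],
])

```text
t: 16.48
position: [0.4836, -0.3055, 0.1277]
orientation: [-3.133, 0.219, 0.004]
ft_force: [0.5, -0.8, 0.5]
grip_width: 0.007
```

```bash
python3 st.py; python3 look.py 17; python3 - <<'E'
import numpy as np
u=np.array([.1477,.989])
def K(t): return np.array([-.0476,.11])+.045*np.array([-np.cos(t),np.sin(t)])+.006*np.array([np.sin(t),np.cos(t)])
rep=lambda t:K(t)+[.010,-.0175]
l=rep(1.03)
print('rep at 1.03',l)
for t in np.arange(.93,-.01,-.1):
    q=rep(max(t,0)); d=q-l; l=q; print(round(t,2),q.round(4),'step world',(d[0]*u).round(4),d[1].round(4))
E
```

```text
t 16.48 box a,b,z -0.0437 0.002 0.1277 F a,b,z -0.72 -0.56 0.51 tau [-0.08  0.06  0.03] g 0.007
toolz in box 0.001 0.003 -1.0 toolx·v -1.0
rep at 1.03 [-0.05562305  0.13416737]
0.93 [-0.0597  0.1322] step world [-0.0006 -0.004 ] -0.002
0.83 [-0.0635  0.1298] step world [-0.0006 -0.0038] -0.0024
0.73 [-0.0671  0.127 ] step world [-0.0005 -0.0036] -0.0028
0.63 [-0.0704  0.1239] step world [-0.0005 -0.0033] -0.0031
0.53 [-0.0734  0.1204] step world [-0.0004 -0.0029] -0.0034
0.43 [-0.076   0.1167] step world [-0.0004 -0.0026] -0.0037
0.33 [-0.0782  0.1128] step world [-0.0003 -0.0022] -0.004
0.23 [-0.08    0.1086] step world [-0.0003 -0.0018] -0.0042
0.13 [-0.0814  0.1043] step world [-0.0002 -0.0014] -0.0043
0.03 [-0.0824  0.0998] step world [-0.0001 -0.0009] -0.0044
```

View pics/s17c.png

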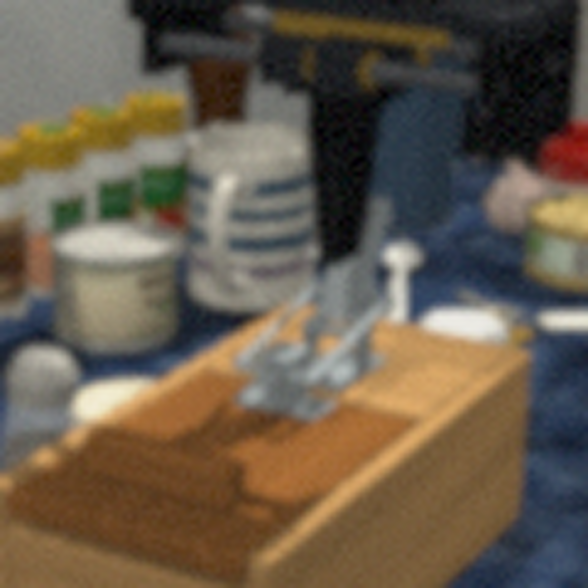

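jog_arm([
  [0,0,0,0.002,-0.0003,0.006,0],
  [0,0,0,-0.0006,-0.004,0,0],
  [0,0,0,-0.0006,-0.004,0,0],
  [0,0,0,-0.0006,-0.004,0,0],
  [0,0,0,-0.0006,-0.004,-0.002,0],
  [0,0,0,-0.0006,-0.0038,-0.0024,0],
  [0,0,0,-0.0005,-0.0036,-0.0028,0],
])

```text
t: 17.17
position: [0.4824, -0.3309, 0.1275]
orientation: [3.133, -0.222, 0.001]
ft_force: [0.4, 1.2, 3.1]
grip_width: 0.005
```

```bash
python3 st.py; python3 look.py 18;  python3 - <<'E'
from h import *
snap('top','top18.png'); im=cv2.imread('pics/top18.png');cv2.imwrite('pics/t18c.png',cv2.resize(im[170:230,260:370],None,fx=7,fy=7,interpolation=cv2.INTER_CUBIC))
E
```

```text
t 17.17 box a,b,z -0.069 -0.0005 0.1275 F a,b,z 1.25 -0.2 3.15 tau [ 0.13 -0.03  0.01] g 0.005
toolz in box -0.001 -0.001 -1.0 toolx·v -1.0
```

View pics/s18c.png

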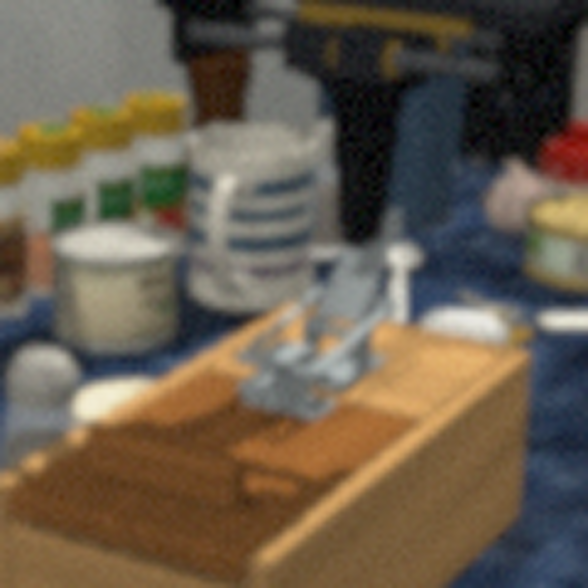

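View pics/t18c.png

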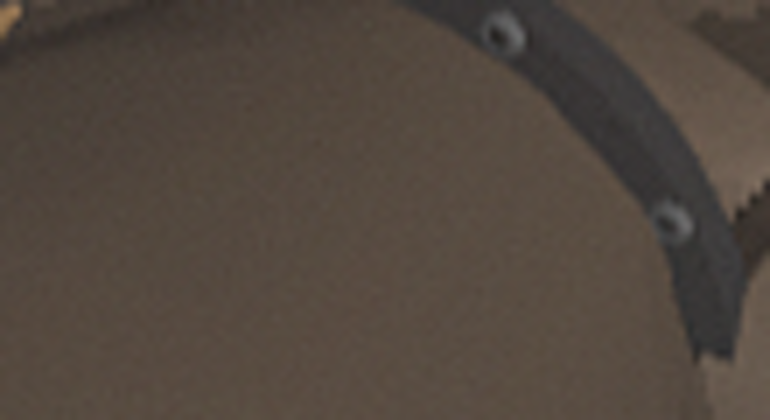

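jog_arm([
  [0,0,0,-0.0005,-0.0033,-0.0031,0],
  [0,0,0,-0.0004,-0.0029,-0.0034,0],
  [0,0,0,-0.0004,-0.0026,-0.0037,0],
])

```text
t: 17.57
position: [0.481, -0.3391, 0.1171]
orientation: [3.133, -0.221, 0.0]
ft_force: [-0.9, 2.4, 4.2]
grip_width: 0.003
```

```bash
python3 st.py; python3 look.py 19
```

```text
t 17.57 box a,b,z -0.0773 -0.0003 0.1171 F a,b,z 2.26 1.25 4.16 tau [0.34 0.2  0.  ] g 0.003
toolz in box -0.0 -0.0 -1.0 toolx·v -1.0
```

View pics/s19c.png

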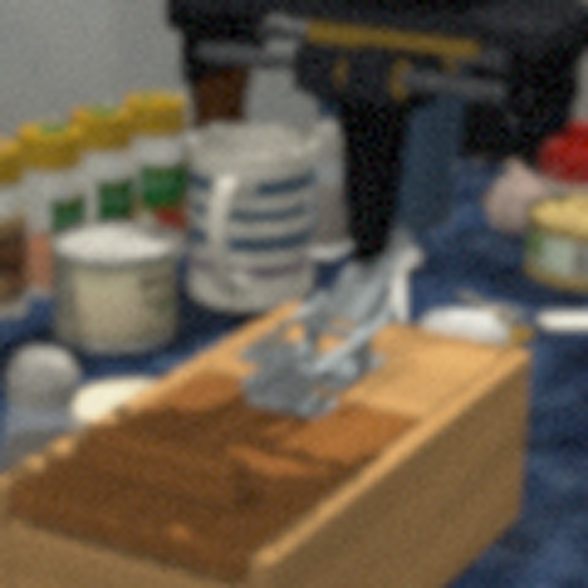

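jog_arm([
  [0,0,0,-0.0003,-0.0022,-0.004,0],
  [0,0,0,-0.0003,-0.0018,-0.0042,0],
  [0,0,0,-0.0002,-0.0014,-0.0043,0],
])

```text
t: 17.92
position: [0.4802, -0.3449, 0.1044]
orientation: [3.133, -0.221, 0.0]
ft_force: [-0.9, -0.8, 3.0]
grip_width: 0.004
```

```bash
python3 st.py; python3 look.py 20
```

```text
t 17.92 box a,b,z -0.0831 -0.0004 0.1044 F a,b,z -0.93 0.74 2.98 tau [-0.2   0.25  0.03] g 0.004
toolz in box -0.001 -0.0 -1.0 toolx·v -1.0
```

View pics/s20c.png

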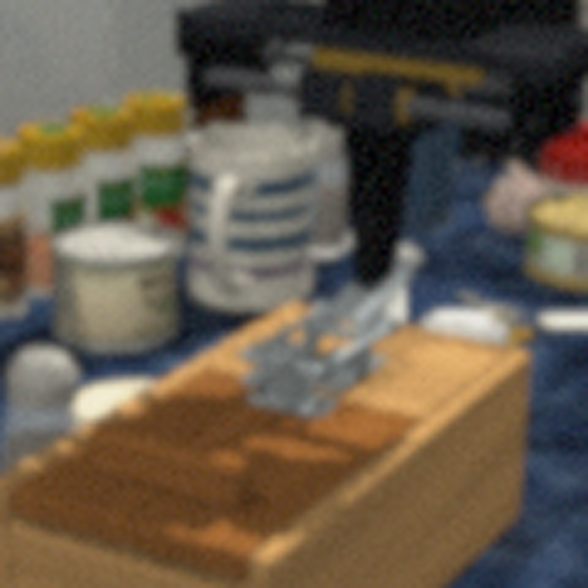

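jog_arm([
  [0,0,0,0,-0.0006,-0.0022,0],
  [0,0,0,0,-0.0004,-0.002,0],
  [0,0,0,0,0,-0.002,0],
])

```text
t: 18.27
position: [0.4802, -0.3455, 0.0983]
orientation: [3.133, -0.221, 0.0]
ft_force: [-0.6, -0.8, 0.1]
grip_width: 0.009
```

```bash
python3 st.py; python3 look.py 21
```

```text
t 18.27 box a,b,z -0.0838 -0.0005 0.0983 F a,b,z -0.93 0.46 0.1 tau [-0.15  0.1  -0.01] g 0.009
toolz in box -0.001 -0.0 -1.0 toolx·v -1.0
```

View pics/s21c.png

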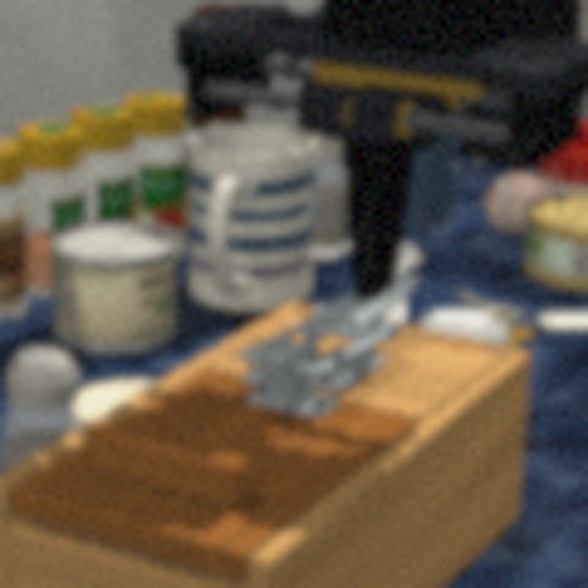

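jog_arm([
  [0,0,0,0,0,-0.001,0],
  [0,0,0,0,0,-0.001,0],
])

```text
t: 18.53
position: [0.4803, -0.3455, 0.0966]
orientation: [3.133, -0.221, 0.001]
ft_force: [-0.6, 0.6, 10.3]
grip_width: 0.007
```

```bash
python3 st.py
```

```text
t 18.53 box a,b,z -0.0837 -0.0006 0.0966 F a,b,z 0.54 0.7 10.27 tau [ 0.05  0.26 -0.03] g 0.007
toolz in box -0.001 -0.0 -1.0 toolx·v -1.0
```

jog_arm([
  [0,0,0,0,0,-0.0005,0],
  [0,0,0,0,0,0,0],
])

```text
t: 18.7
position: [0.4803, -0.3455, 0.0966]
orientation: [3.133, -0.221, 0.001]
ft_force: [-2.0, 0.1, 6.6]
grip_width: 0.006
```

```bash
python3 st.py
```

```text
t 18.7 box a,b,z -0.0837 -0.0006 0.0966 F a,b,z -0.22 1.96 6.6 tau [0.1  0.31 0.  ] g 0.006
toolz in box -0.001 -0.001 -1.0 toolx·v -1.0
```

jog_arm([
  [0,0,0,0,0,0.01,0],
  [0,0,0,0,0,0.03,0],
  [0,0,0,0,0,0.04,0],
  [0,0,0,0,0,0.04,0],
  [0,0,0,0,0,0.04,0],
  [0,0,0,0,0,0.04,0.3],
  [0,0,0,0.0059,0.0395,0.005,0.3],
  [0,0,0,0.0059,0.0395,0.005,0.3],
  [0,0,0,0,0,0,0.3],
  [0,0,0,0,0,0,0.3],
])

```text
t: 19.53
position: [0.4923, -0.265, 0.3074]
orientation: [3.133, -0.217, 0.003]
ft_force: [-0.8, 0.1, -0.7]
grip_width: 0.278
```

```bash
python3 st.py; python3 look.py 22; python3 - <<'E'
import cv2
im=cv2.imread('pics/wrist22.png'); cv2.imwrite('pics/w22d.png',cv2.resize(im[135:255,255:385],None,fx=5,fy=4.9,interpolation=cv2.INTER_CUBIC))
im=cv2.imread('pics/side22.png'); cv2.imwrite('pics/s22d.png',cv2.resize(im[160:230,300:390],None,fx=8,fy=8,interpolation=cv2.INTER_CUBIC))
E
```

```text
t 19.53 box a,b,z -0.0023 -0.0006 0.3074 F a,b,z 0.01 0.79 -0.66 tau [-0.06  0.1  -0.03] g 0.278
toolz in box -0.001 -0.002 -1.0 toolx·v -1.0
```

View pics/w22d.png

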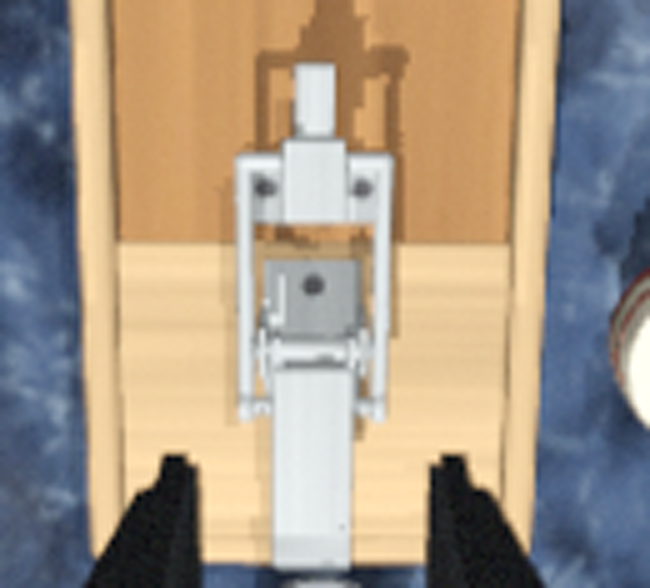

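View pics/s22d.png

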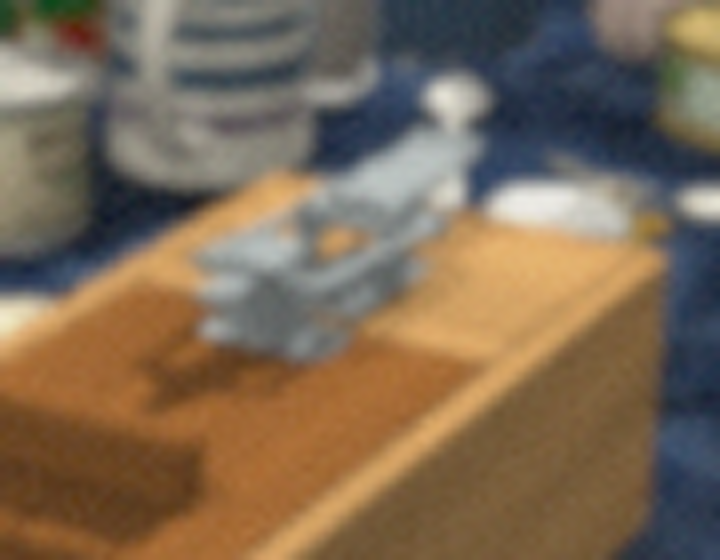

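View pics/wrist22.png

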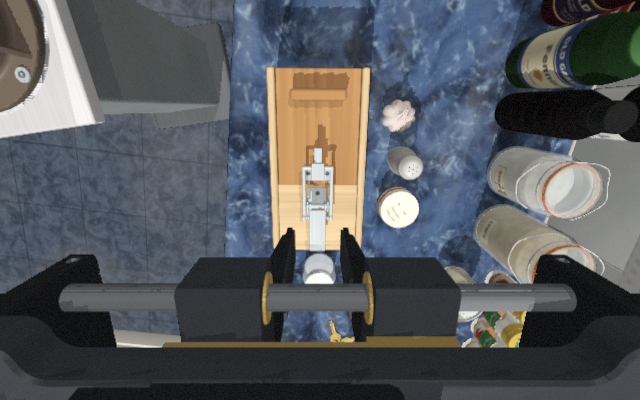

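```bash
python3 - <<'E'
from h import *
u=np.array([.1477,.989,0]);v=np.array([-.989,.1477,0]);o0=np.array([.4921,-.2626,0])
s=arm.get_state();fw=arm.grab_frame('wrist');T=wristT(s,fw);fs=arm.grab_frame('side')
def L(a,b,z): P=o0+a*u+b*v; P[2]=z; return P
for t in (0,.1,.2,.35):
    h=np.array([-np.cos(t),np.sin(t)]);n=np.array([np.sin(t),np.cos(t)]); e=np.array([-.0476,.11])+.06*h+.006*n
    for b in (.011,-.011):
        print(t,b,'w',((proj(fw,L(e[0],b,e[1]),T)[0]-[255,135])*[5,4.9]).round(),'s',((proj(fs,L(e[0],b,e[1]))[0]-[300,160])*8).round())
E
```

```text
0 0.011 w [272. 553.] s [478. 145.]
0 -0.011 w [353. 553.] s [410. 131.]
0.1 0.011 w [272. 559.] s [478. 126.]
0.1 -0.011 w [353. 560.] s [409. 113.]
0.2 0.011 w [271. 564.] s [476. 108.]
0.2 -0.011 w [354. 564.] s [407.  95.]
0.35 0.011 w [270. 567.] s [473.  83.]
0.35 -0.011 w [355. 567.] s [403.  70.]
```

```bash
python3 -c "
from station import arm
print(arm.job_done())"
```

```text
the job is handed in; nothing more can be done
None
```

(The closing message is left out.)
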